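Free a vacuum pump of its transit lock and bar it over compression

TASK

Make the bench vacuum pump ready for use: take its transit lock off the stud one piece at a time (wing nut, then spacer, then bracket), put these and every grey blanking cap standing on the bench into the open kit drawer, and push the drawer home until it seats at its detent. Once the lock is off, turn the flywheel by hand clockwise (seen from above) against the compression until the resistance peaks and lets go, and leave it standing just past top dead centre without letting it run on. Leave the pen, the tweezers and the wound bobbin where they are.

Things in the scene. Friction and masses are not known exactly. Their poses are not given: they have to be found in the camera images.
- pump: Upright-shaft piston vacuum pump, fixed to the bench. Origin: on the bench, under the flywheel's axis; +y points along its finned cylinder, away from the crankcase. Its flat top plate (x from -122 to 82, y from -80 to 98 mm, 139 mm above the bench) lies 6 mm under the flywheel. Past it the cylinder head ends at y = 168, nozzle tops at 150 mm. A thin timing pointer stands at x = 0, y = 82 to 96, top at 166 mm.
- stud_top (a point): Tip of the fixed upright stud that carries the transit lock: 9 mm in diameter, 37.5 mm tall, on a round steel boss 20 mm in diameter and 25 mm tall on the pump's top plate beside the flywheel, 118 mm from the wheel's axis. The boss's top lies 164 mm above the bench. Axes as the pump's.
- wheel_axis (a point): Centre of the flat top face of the flywheel, on its upright axis: a steel disc 160 mm in diameter, 18 mm thick, its top 163 mm above the bench. Axes as the pump's, +y along the cylinder.
- flywheel (a joint): Flywheel angle, rad, growing clockwise seen from above, no stop; 0 is top dead centre: handle and white rim mark point along the cylinder at the pointer. The handle stands towards (sin j, cos j) in wheel_axis's x, y. Starts at -2.2 to -1.6. Just past = 0.03 to 0.33 (drag holds it there); let go beyond about 0.36 the trapped air drives it on by itself; beyond 0.9 it has run over.
- crank_grip (a point): Middle of the crank handle: upright black sleeve, 24 mm in diameter, spinning freely on its spindle, 55 mm from the wheel's axis, from 3 to 49 mm above the wheel's top; this point is 27 mm above it. Drag: about 5 N here at any angle. Compression opposes from -1.8 rad on, adding up to 7 N near -0.8, fading to none at 0, and drives the wheel onward after it. Let go between about -1.3 and -0.4 rad it springs back.
- wing_nut: Steel wing nut, slackened: lifts straight off the stud. Hub 20 mm in diameter, 16 mm tall, 12 mm bore; wings along its x, 5 mm thick, 50 mm over the tips, from 6 to 25 mm above its underside. Origin: centre of the hub's underside, z up the bore. On the stud it stands on the spacer, underside 178 mm above the bench, wings roughly across the bracket; grip hub or wing tips. 45 g.
- spacer: Round brass spacer washer, 36 mm in diameter, 8 mm thick, 12 mm bore; origin at the centre of its underside, z up. On the stud it lies between nut and bracket, underside 170 mm above the bench, overhanging the bracket by 6 mm on either side, so that fingers can go down past the bracket there. 40 g.
- bracket: Steel transit bracket: strap 24 mm wide (y), 6 mm thick, x from -35 to 68 mm, 12 mm hole at its origin (underside, z up); upstand at x from -35 to -25 mm, 24 mm wide, top 36 mm above the underside, to lift it by. On the stud the underside is 164 mm above the bench, +x end over the flywheel in the crank handle's way, upstand on the far side from the wheel. Loose once nut and spacer are off. 130 g.
- cap1: Grey plastic blanking cap for a hose port, standing on the bench on its flange: flange 36 mm in diameter and 4 mm thick, above it a body 29 to 31 mm in diameter, 26 mm tall in all; origin at the centre of its underside. Two to four such caps are there; an absent one has no pose. Mass about 30 g.
- cap2: Grey plastic blanking cap for a hose port, standing on the bench on its flange: flange 36 mm in diameter and 4 mm thick, above it a body 29 to 31 mm in diameter, 26 mm tall in all; origin at the centre of its underside. Two to four such caps are there; an absent one has no pose. Mass about 30 g.
- cap3: Grey plastic blanking cap for a hose port, standing on the bench on its flange: flange 36 mm in diameter and 4 mm thick, above it a body 29 to 31 mm in diameter, 26 mm tall in all; origin at the centre of its underside. Two to four such caps are there; an absent one has no pose. Mass about 30 g.
- cap4: Grey plastic blanking cap for a hose port, standing on the bench on its flange: flange 36 mm in diameter and 4 mm thick, above it a body 29 to 31 mm in diameter, 26 mm tall in all; origin at the centre of its underside. Two to four such caps are there; an absent one has no pose. Mass about 30 g.
- kit_drawer (a joint): Opening of the kit drawer, m: 0 is home; starts 0.125 to 0.145 open, slides to the -x of its low grey steel unit (290 wide, 240 deep, 100 mm tall, fixed to the bench). Runs at about 2 N; in the last 10 mm it rides over a spring detent (about 3 N more), then is drawn home by itself. Home means less than 0.002.
- drawer_floor (a point): Centre of the drawer's inner floor, moving with it, 10 mm above the bench. Inside: 200 mm in x, 260 mm in y, walls 55 mm tall, open on top; front panel (x from -110 to -100 mm, top 95 mm above the bench) faces -x. Open by q, the part from x = -100 mm to -110 mm + q lies clear of the unit's top. Contents under 80 mm tall pass beneath it.
- drawer_pull (a point): Middle of the drawer's pull: a round bar 10 mm in diameter, 106 mm long along y, its axis 21 mm in front of the front panel's face and 68 mm above the bench. +x of this frame is the closing direction.
- marker_pen: Bystander: marker pen 133 mm long, 18 mm thick, lying on the bench along its x; must be left alone.
- tweezers: Bystander: dark steel tweezers about 145 mm long, 8 mm tall, lying on the bench along their x; must be left alone.
- coil_bobbin: Bystander: bobbin of brown magnet wire with cream flanges 90 mm in diameter, 55 mm tall, 0.6 kg, standing on the bench; must be left alone.
There are look-alikes about, which are no part of the job. What is shaped like the cap2 but green is not meant. What is shaped like the bracket but orange is not meant.

How it is judged (in metres and radians):
On the way, in this order (a step that is already met when the one before it is completed fails the run):
1. the wing nut is off the stud, the spacer still on it (horizontal distance between wing_nut and stud_top above 0.06 m and horizontal distance between each of spacer, bracket and stud_top below 0.012 m), for 0.1 s.
2. the spacer is off the stud, the bracket still on it (horizontal distance between spacer and stud_top above 0.06 m and horizontal distance between bracket and stud_top below 0.012 m), for 0.1 s.
3. the bracket is off the stud (horizontal distance between bracket and stud_top above 0.06 m), for 0.1 s.
4. the flywheel has been turned through compression and stands just past top dead centre (0.03 to 0.33 rad) (value of joint flywheel between 0.03 and 0.33 rad and velocity of joint flywheel between -0.1 and 0.1 rad/s), for 0.5 s.
At the end, for the whole second after the job is handed in: Wing nut, spacer, bracket and every cap that is there lie at rest inside the drawer, the drawer is home (less than 2 mm open), and the flywheel stands still 0.03 to 0.33 rad past top dead centre (x of wing_nut in the frame of drawer_floor between -0.1 and 0.1 m and y of wing_nut in the frame of drawer_floor between -0.131 and 0.131 m and z of wing_nut in the frame of drawer_floor between -0.008 and 0.06 m and x of spacer in the frame of drawer_floor between -0.1 and 0.1 m and y of spacer in the frame of drawer_floor between -0.131 and 0.131 m and z of spacer in the frame of drawer_floor between -0.008 and 0.06 m and x of bracket in the frame of drawer_floor between -0.1 and 0.1 m and y of bracket in the frame of drawer_floor between -0.131 and 0.131 m and z of bracket in the frame of drawer_floor between -0.008 and 0.06 m and x of cap1 in the frame of drawer_floor between -0.1 and 0.1 m and y of cap1 in the frame of drawer_floor between -0.131 and 0.131 m and z of cap1 in the frame of drawer_floor between -0.008 and 0.06 m and x of cap2 in the frame of drawer_floor between -0.1 and 0.1 m and y of cap2 in the frame of drawer_floor between -0.131 and 0.131 m and z of cap2 in the frame of drawer_floor between -0.008 and 0.06 m and x of cap3 in the frame of drawer_floor between -0.1 and 0.1 m and y of cap3 in the frame of drawer_floor between -0.131 and 0.131 m and z of cap3 in the frame of drawer_floor between -0.008 and 0.06 m and x of cap4 in the frame of drawer_floor between -0.1 and 0.1 m and y of cap4 in the frame of drawer_floor between -0.131 and 0.131 m and z of cap4 in the frame of drawer_floor between -0.008 and 0.06 m and value of joint kit_drawer below 0.002 m and value of joint flywheel between 0.03 and 0.33 rad and velocity of joint flywheel between -0.03 and 0.03 rad/s and linear speed of each of wing_nut, spacer, bracket, cap1, cap2, cap3, cap4 below 0.03 m/s); the robot touches nothing.
It fails at once if the marker pen is knocked away (more than 40 mm) (distance of marker_pen from where it was at the start of the episode above 0.04 m).
It fails at once if the tweezers is knocked away (more than 40 mm) (distance of tweezers from where it was at the start of the episode above 0.04 m).
It fails at once if the wound bobbin is knocked away (more than 40 mm) (distance of coil_bobbin from where it was at the start of the episode above 0.04 m).
It fails at once if the flywheel runs on, more than 0.9 rad past top dead centre (value of joint flywheel above 0.9 rad).
Of cap1, cap2, cap3, cap4 only 2 to 4 are there at a start; the rules pass over those that are not, and their reading is None.
At some moment in a run one of cap1, cap2, cap3, cap4 may be knocked a few centimetres aside while the robot is not near it.
Once in a run the grip may slacken for a moment while it holds something.
It also fails if it takes over 210 s, if anything falls off the work surface, if the arm or the gripper's body presses on something with over 40 N, if the wrist force passes 120 N, or if a joint passes its speed limit or range.

ROBOT

A 6-joint arm with a two-finger parallel gripper is mounted at the origin on the work surface. World frame = base frame: x ahead of the robot, y to its left, z up, the work surface at z = 0. Lengths are in mm, angles in rad, forces in N, time in s.
With the tool pointing down it reaches from about 300 to 775 mm from the base axis. Payload 14.6 kg.
Tool frame: the origin (TCP) lies between the finger pads; the fingertips stand 11 mm ahead of it and the grasp point (between the pads) lies 8 mm behind it; z points along the fingers, y is the line along which they close (so a half turn about z gives the same grasp; the last joint's range is limited). The gripper opens to 94 mm and grips with 3 to 60 N. Pads are 16 mm wide; open, the fingers measure 119 mm over their backs; the gripper's body (75 mm by 177 mm) begins 78 mm behind the grasp point.
Start: joints at [1.259, 0.3, 1.521, -0, 1.321, -0.067], TCP at [133.297, 533.593, 192.246] pointing down, gripper open.
Joint ranges: [-3.03, 3.03], [-0.79, 2.21], [0.23, 2.52], [-1.04, 4.18], [0, 3.07], [-2.55, 2.55]. Speed limits (rad/s): [2.22, 2.22, 2.57, 3.14, 3.14, 3.14].

INTERFACE

Orientations are given as [roll, pitch, yaw] about the fixed x, y, z axes, in that order (R = Rz(yaw) Ry(pitch) Rx(roll)).
In Python, from cell import manip gives the robot as it stands. The module is installed in compiled form; this text tells all that it offers.
- The arm moves only by the tool arm_command, never from a script. Its argument "rows" is one flat list of numbers, 5 for each row, row after row: the shift along the world's x, y, z in mm, then the turn about the world's z in degrees, then the finger opening in mm, from 0 to 94. In form: [dx, dy, dz, twist, jaw, dx, dy, dz, twist, jaw, ...]. A call has 1 to 5 rows; each row shifts and turns the commanded pose from where the row before left it; what a row does not reach is not made up. A row lasts 1/8 s, in which the tool goes at most 62.5 mm and 10.7 degrees, less where a joint would pass 70% of its speed; a pose out of reach is approached as far as the arm can. A call is refused whole if a number of a shift passes 62.5 or a number of a turn 10.7, either way. A call with a gripper value outside its range is refused whole. The fingers move at their own pace and stop on an object; "newtons" is the grip in N (left out, the last holds). Time passes only in rows, so rows that do not move let the fingers close. It gives the time, the measured TCP pose, the force and the opening at its end, in the units of the state.
- manip.read_state(): the state, without advancing time (a new reading comes with each control period).
- manip.camera(name): name is "scene" or "top" or "wrist"; returns a dict with "image" (400x640x3 uint8, blue, green, red), "z_map" (400x640 float32, mm along the optical axis (not along the pixel's ray), 0 where there is no reading), "fx", "fy", "cx", "cy" (pixels), "pose" (4x4, takes a point from camera to world coordinates). Camera axes: x right, y down, z forward; pixel columns grow to the right and rows downward; lengths in mm; the calibration is good to about 2 mm. A picture is of the moment at which its call begins.
- manip.sign_off(): hands the job in, once; it reports no verdict.
The state is a dict: "clock": time; "joints": joint angles; "qd": joint speeds; "effort": joint torques, N m; "eef_pos": TCP position; "eef_rot": TCP orientation; "wrist_force": force on the tool from outside, world axes, zero at the start; "moment": the same for the moment, N m; "finger_gap": finger opening in mm.
Only numpy, scipy, OpenCV 4.12 (cv2) and the standard library are available. Lean on these libraries where they do the work, as an engineer would, in place of code of your own. Each camera call takes 0.05 s, during which the arm holds its last target. There are 200 camera calls.

## Working session

There is one attempt and no reset: what is moved stays moved. The work goes in short steps, Python scripts to look and compute and a tool call to move; the robot and the scene stay as the last step left them, time stands still between calls to the robot, and variables do not carry over. Pictures are saved under pics/ and viewed, on a budget of 14 in all, crops included, one or two more only if the job needs it, and the job is handed in when it is done.

Besides the shell and the picture viewer there is one more tool, called after "Emit:" by a JSON object that holds its "name" and its "arguments". arm_command: Moves the arm, as the interface text tells. Its arguments: {"type":"object","properties":{"rows":{"type":"array","items":{"type":"number"}},"newtons":{"type":"number"}},"required":["rows"]}

```bash
mkdir -p pics; ls; cat > h.py <<'E'
import numpy as np, cv2, pickle
from cell import manip
def snap(n,tag):
    c=manip.camera(n); pickle.dump(c,open(f'pics/{tag}.pkl','wb')); cv2.imwrite(f'pics/{tag}.png',c['image']); return c
def load(tag): return pickle.load(open(f'pics/{tag}.pkl','rb'))
def cloud(c):
    z=c['z_map']; v,u=np.mgrid[:z.shape[0],:z.shape[1]]
    p=np.stack([(u-c['cx'])/c['fx']*z,(v-c['cy'])/c['fy']*z,z],-1)
    w=p@c['pose'][:3,:3].T+c['pose'][:3,3]; w[z==0]=np.nan; return w
def proj(c,p):
    q=(np.asarray(p,float)-c['pose'][:3,3])@c['pose'][:3,:3]
    return np.stack([c['fx']*q[...,0]/q[...,2]+c['cx'],c['fy']*q[...,1]/q[...,2]+c['cy']],-1)
E
python3 - <<'E'
from h import *
for n in('scene','top','wrist'):
    c=snap(n,n+'0'); print(n,c['pose'].round(3).tolist(),c['fx'],c['cx'],c['cy'])
print(manip.read_state())
E
```

```text
pics
scene [[0.877, 0.388, -0.282, 809.515], [0.48, -0.692, 0.539, -520.696], [0.015, -0.608, -0.794, 1016.78], [0.0, 0.0, 0.0, 1.0]] 432.4362407871008 315.0031420616614 195.54088486901534
top [[-0.014, -0.985, 0.173, 315.789], [-1.0, 0.017, 0.018, 71.82], [-0.02, -0.173, -0.985, 1147.41], [0.0, 0.0, 0.0, 1.0]] 384.9976903519967 317.72694484229726 196.46984049949143
wrist [[0.242, 0.932, 0.27, 54.173], [0.97, -0.232, -0.069, 551.932], [-0.002, 0.279, -0.96, 385.269], [0.0, 0.0, 0.0, 1.0]] 348.973756743404 319.5827865684917 205.7053222047256
{'clock': 0.15, 'joints': array([ 1.25939710e+00,  3.00366694e-01,  1.52139275e+00,  4.06287615e-05,
        1.32072582e+00, -6.65890545e-02]), 'qd': array([-9.74382509e-05, -3.09912609e-03, -4.63102943e-04,  1.19974871e-04,
       -2.93510186e-03, -1.07769064e-03]), 'effort': array([-8.43724119e-04, -5.31966877e+01, -3.52819633e+01,  7.07949791e-02,
        2.35629251e-02, -6.39342147e-05]), 'eef_pos': array([133.22932981, 533.41324214, 191.82328451]), 'eef_rot': array([-3.14070463e+00, -9.86634061e-05,  2.89677237e+00]), 'wrist_force': array([-0.25607234, -0.39032911,  0.35414482]), 'moment': array([-0.05422588,  0.04758598,  0.05505289]), 'finger_gap': 94.06422312053394}
```

View pics/scene0.png

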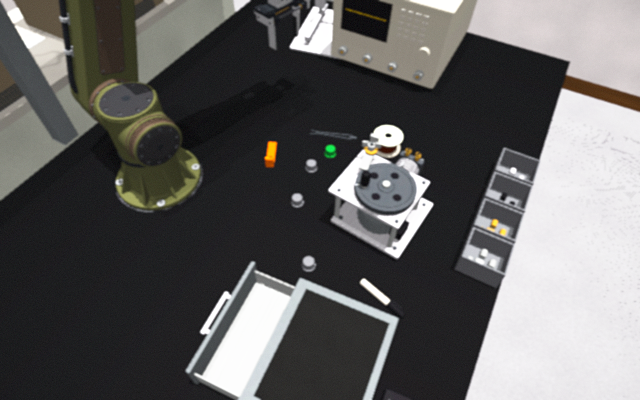

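View pics/top0.png

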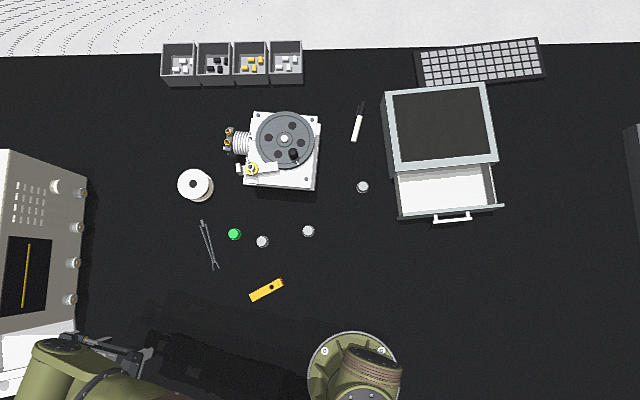

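Scene: grey caps at (311,165), (297,200), (308,263); green look-alike at (330,151), orange bracket look-alike at (270,153). Lock on the pump at (372,145). Top: grey caps at (362,187), (308,231), (262,242), green (234,234), orange (266,290), bobbin (195,184), tweezers (208,245), pen (357,122), drawer pull (452,217). The grey caps fit the description; the green one does not.

```bash
python3 - <<'E'
from h import *
t=load('top0'); s=load('scene0'); W=cloud(t); S=cloud(s)
# height segmentation
for tag,c,P in(('top',t,W),('scene',s,S)):
    hsv=cv2.cvtColor(c['image'],cv2.COLOR_BGR2HSV)
    m=((P[...,2]>12)&(P[...,2]<45)&(P[...,0]<700)&(P[...,0]>150)).astype(np.uint8)
    n,l,st,ce=cv2.connectedComponentsWithStats(m)
    for i in range(1,n):
        if 20<st[i,4]<900:
            q=P[l==i]; hi=q[q[:,2]>18] if (q[:,2]>18).sum()>5 else q
            print(tag,ce[i].round(),st[i,4],'bbox c',((hi.min(0)+hi.max(0))/2).round(1),'ext',(hi.max(0)-hi.min(0)).round(),'z95',np.percentile(q[:,2],95).round(1),hsv[l==i].mean(0).round())
# wheel: z 155..170 in region
for tag,P in(('top',W),('scene',S)):
    m=((abs(P[...,2]-163)<5)&(P[...,0]>350)&(P[...,0]<700)).astype(np.uint8)
    n,l,st,ce=cv2.connectedComponentsWithStats(m); i=1+st[1:,4].argmax(); q=P[l==i]
    print(tag,'wheel',cv2.minEnclosingCircle(q[:,:2].astype(np.float32)),np.median(q[:,2]),st[i])
    m=(P[...,2]>135)&(P[...,2]<143)&(P[...,0]>350)&(P[...,0]<700); q=P[m].astype(np.float32)
    print('plate',cv2.minAreaRect(q[:,:2]),np.median(q[:,2]))
    m=(P[...,2]>180)&(P[...,2]<260)&(P[...,0]>380)&(P[...,0]<700)&(abs(P[...,1])<350)
    n,l,st,ce=cv2.connectedComponentsWithStats(m.astype(np.uint8))
    for i in range(1,n): q=P[l==i]; print(' high',ce[i].round(),st[i,4],q.min(0).round(),q.max(0).round())
a=cv2.resize(t['image'][100:200,210:330],None,fx=5,fy=5,interpolation=cv2.INTER_CUBIC)[:, :600]
b=cv2.resize(s['image'][120:245,325:440],None,fx=4,fy=4,interpolation=cv2.INTER_CUBIC)[:500]
cv2.imwrite('pics/crop1.png',np.hstack([a[:500,:420],b[:, :380]]))
E
```

```text
top [633. 169.] 687 bbox c [ 565.6 -838.2   31.5] ext [268.  10.  27.] z95 42.6 [103.  19.  56.]
top [388. 157.] 99 bbox c [ 633.3 -120.2   31.5] ext [133.  13.  27.] z95 43.2 [95. 13. 80.]
top [298. 172.] 346 bbox c [616.5 202.2  28.3] ext [167. 227.  19.] z95 28.6 [111.   4. 171.]
top [353. 139.] 21 bbox c [692.8 -20.1  16.8] ext [13. 16.  9.] z95 20.9 [ 23.   4. 244.]
top [482. 184.] 330 bbox c [ 544.8 -399.4   31.6] ext [125.  18.  27.] z95 42.3 [ 46.   4. 154.]
top [414. 175.] 44 bbox c [ 571.6 -196.7   13.9] ext [40. 35.  4.] z95 15.4 [ 37.   4. 174.]
top [432. 176.] 39 bbox c [ 572.  -251.4   14. ] ext [36. 36.  4.] z95 15.1 [ 45.   5. 190.]
top [440. 173.] 21 bbox c [ 577.6 -276.6   13.9] ext [25. 18.  3.] z95 15.3 [ 50.   4. 174.]
top [464. 182.] 163 bbox c [ 545.2 -348.4   14.6] ext [84. 77.  5.] z95 15.8 [ 28.   1. 238.]
top [397. 194.] 92 bbox c [ 516.4 -141.3   31.6] ext [120.  10.  27.] z95 43.1 [ 60.   4. 104.]
top [ 83. 182.] 67 bbox c [568.9 796.7  31.5] ext [35.  6. 27.] z95 42.8 [ 26.  21. 120.]
top [403. 185.] 24 bbox c [ 545.8 -164.3   15.3] ext [37. 18.  6.] z95
[... 2470 characters left out ...]
 [29. 30. 13.] z95 28.3 [118.   9. 177.]
scene [241. 315.] 707 bbox c [ 505.6 -272.3   31.5] ext [104. 263.  27.] z95 43.7 [ 85.  11. 108.]
scene [364. 282.] 24 bbox c [693.5 -20.2  14.8] ext [11. 15.  5.] z95 17.3 [  4.   2. 254.]
scene [214. 387.] 129 bbox c [ 523.3 -411.1   31.5] ext [109.  16.  26.] z95 43.8 [ 72.   7. 106.]
top wheel ((645.7821655273438, 177.78504943847656), 79.8381576538086) 161.9498200805055 [ 255  120   59   49 2158]Traceback (most recent call last):
  File "<stdin>", line 18, in <module>
cv2.error: OpenCV(4.12.0) /io/opencv/modules/imgproc/src/convhull.cpp:143: error: (-215:Assertion failed) total >= 0 && (depth == CV_32F || depth == CV_32S) in function 'convexHull'
```

```bash
python3 - <<'E'
from h import *
t=load('top0'); s=load('scene0')
for tag,c in(('top',t),('scene',s)):
    P=cloud(c)
    R=(P[...,0]>400)&(P[...,0]<800)&(P[...,1]>0)&(P[...,1]<400)
    for lo,hi in((134,144),(158,167),(168,174),(174,183),(183,205),(205,230)):
        m=R&(P[...,2]>lo)&(P[...,2]<hi)
        n,l,st,ce=cv2.connectedComponentsWithStats(m.astype(np.uint8))
        for i in range(1,n):
            if st[i,4]>5:
                q=P[l==i]; print(tag,lo,ce[i].round(),st[i,4],q.min(0).round(),q.max(0).round(),'mar',[np.round(x,2) for x in cv2.minAreaRect(q[:,:2].astype(np.float32))],np.median(q[:,2]).round(1))
a=cv2.resize(t['image'][105:195,220:325],None,fx=4,fy=4,interpolation=cv2.INTER_CUBIC)
b=cv2.resize(s['image'][125:215,330:425],None,fx=4,fy=4,interpolation=cv2.INTER_CUBIC)
cv2.imwrite('pics/crop1.png',np.hstack([a,b]))
E
```

```text
top 134 [256. 136.] 440 [587. 213. 134.] [739. 279. 144.] mar [array([662.76, 251.34]), array([ 52.99, 149.15]), np.float64(80.62)] 139.9
top 134 [312. 123.] 133 [650.  91. 134.] [722. 133. 144.] mar [array([693.96,  99.31]), array([80.45, 35.69]), np.float64(25.8)] 140.1
top 134 [286. 176.] 1088 [517. 101. 134.] [626. 286. 144.] mar [array([580.46, 193.68]), array([178.39, 110.1 ]), np.float64(84.22)] 139.7
top 158 [284. 139.] 2417 [567. 100. 158.] [726. 255. 167.] mar [array([646.27, 177.61]), array([155.62, 159.38]), np.float64(89.64)] 162.0
top 158 [251. 136.] 6 [655. 260. 160.] [656. 272. 166.] mar [array([655.6 , 266.06]), array([ 0.82, 11.99]), np.float64(4.32)] 165.7
top 168 [284. 138.] 37 [638. 168. 168.] [655. 185. 174.] mar [array([646.54, 176.48]), array([17.65, 16.23]), np.float64(2.14)] 172.2
top 168 [267. 167.] 167 [555. 194. 168.] [582. 248. 174.] mar [array([569.15, 221.73]), array([24.95, 53.5 ]), np.float64(6.45)] 171.0
top 168 [244. 172.] 11 [551. 276. 169.] [561. 286. 173.] mar [array([556.07, 282.82]), array([ 9.37, 10.49]), np.float64(21.49)] 171.2
top 174 [294
[... 2148 characters left out ...]
at64(0.46)] 179.8
scene 174 [371. 150.] 61 [551. 243. 174.] [584. 272. 183.] mar [array([568.68, 255.65]), array([32.29, 21.94]), np.float64(22.46)] 177.8
scene 174 [365. 184.] 17 [592. 139. 174.] [611. 153. 182.] mar [array([603.07, 143.71]), array([20.86,  9.33]), np.float64(28.07)] 178.5
scene 183 [373. 142.] 182 [544. 251. 183.] [590. 299. 205.] mar [array([566.51, 275.01]), array([46.23, 46.98]), np.float64(2.2)] 194.3
scene 183 [365. 179.] 60 [588. 138. 183.] [611. 154. 204.] mar [array([600.46, 144.82]), array([23.83, 13.5 ]), np.float64(10.1)] 193.4
scene 205 [366. 173.] 52 [589. 141. 205.] [611. 159. 214.] mar [array([599.29, 149.65]), array([19.39, 19.77]), np.float64(26.32)] 210.1
```

View pics/crop1.png

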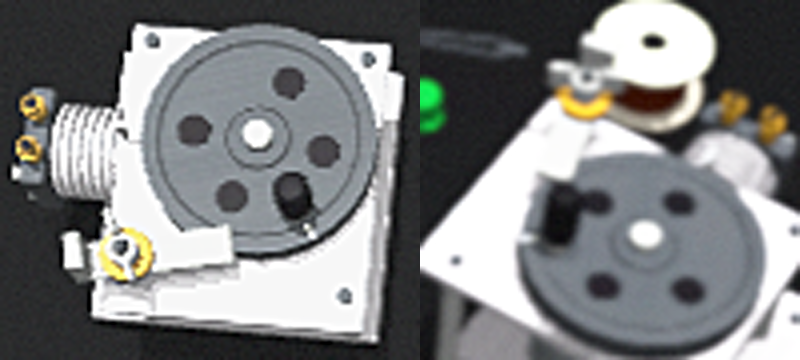

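Top view (left half): crank handle at roughly (292,195) in the crop, bracket strap from (65,255) to (235,245), brass spacer with wing nut at (125,253). Pump yaw is about -6.4°, wheel angle about -2.17 rad. I'll move the wrist camera over the lock.

Emit:
{"name": "arm_command", "arguments": {"rows": [0,0,40,0,94,43,-30,20,0,94,43,-30,20,0,94,43,-30,20,0,94,43,-30,20,0,94]}}

```text
clock: 0.78
eef_pos: [306.4, 412.4, 312.8]
eef_rot: [-3.141, -0.0, 2.897]
wrist_force: [0.6, 0.3, 0.8]
finger_gap: 93.9
```

Emit:
{"name": "arm_command", "arguments": {"rows": [43,-30,10,0,80,43,-30,10,0,80,43,-30,0,0,80,43,-30,0,0,80,43,-30,0,0,80]}}

```text
clock: 1.4
eef_pos: [521.5, 262.4, 332.0]
eef_rot: [-3.141, -0.0, 2.897]
wrist_force: [-0.0, 1.2, 0.4]
finger_gap: 79.7
```

Emit:
{"name": "arm_command", "arguments": {"rows": [20,-20,0,0,80,0,0,0,0,80,0,0,0,0,80]}}

```text
clock: 1.78
eef_pos: [539.8, 244.1, 332.2]
eef_rot: [-3.142, -0.0, 2.897]
wrist_force: [-0.4, -0.9, 0.4]
finger_gap: 80.4
```

```bash
python3 - <<'E'
from h import *
c=snap('wrist','w1')
P=cloud(c); R=(P[...,2]>164)&(P[...,2]<230)&(P[...,0]>400)&(P[...,1]>120)
v,u=np.where(R); print(u.min(),u.max(),v.min(),v.max())
for p in((565,263,200),(598,151,212),(646,177,163)): print(p,proj(c,p).round())
E
```

```text
231 380 182 342
(565, 263, 200) [346. 212.]
(598, 151, 212) [244. 273.]
(646, 177, 163) [287. 285.]
```

View pics/w1.png

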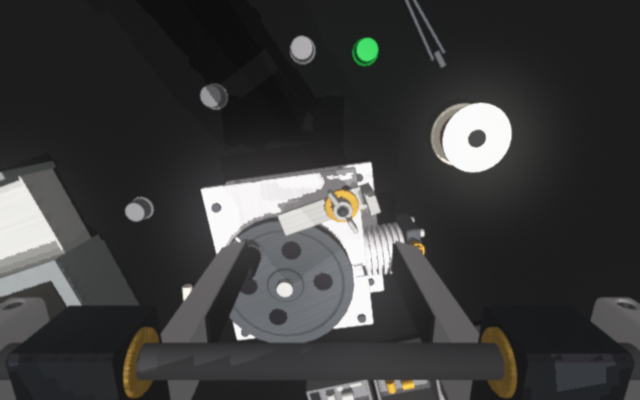

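Wrist view: stud at (343,211), wings from (333,196) to (355,230), spacer around it, upstand at (372,198). Three grey caps at (302,48), (213,96), (138,209); green at (366,50).

```bash
python3 - <<'E'
from h import *
c=load('w1'); P=cloud(c)
for lo,hi in((165,173),(174,182),(184,198),(198,208)):
    m=(P[...,2]>lo)&(P[...,2]<hi)&(P[...,0]>530)&(P[...,0]<600)&(P[...,1]>180)&(P[...,1]<310)
    n,l,st,ce=cv2.connectedComponentsWithStats(m.astype(np.uint8),connectivity=4)
    for i in range(1,n):
        if st[i,4]>6:
            q=P[l==i]; r=cv2.minAreaRect(q[:,:2].astype(np.float32)); print(lo,ce[i].round(),st[i,4],q.min(0).round(),q.max(0).round(),[np.round(x,1) for x in r],np.median(q[:,2]).round(1))
# brass spacer circle by colour
hsv=cv2.cvtColor(c['image'],cv2.COLOR_BGR2HSV)
m=(hsv[...,0]>12)&(hsv[...,0]<32)&(hsv[...,1]>110)
m[:170]=0;m[240:]=0;m[:,:310]=0;m[:,375:]=0
v,u=np.where(m); z=178
K=np.array([[c['fx'],0,c['cx']],[0,c['fy'],c['cy']],[0,0,1]])
d=np.c_[(u-c['cx'])/c['fx'],(v-c['cy'])/c['fy'],np.ones(len(u))]@c['pose'][:3,:3].T; o=c['pose'][:3,3]
X=o+d*((z-o[2])/d[:,2])[:,None]; print('brass',cv2.minEnclosingCircle(X[:,:2].astype(np.float32)),len(u))
cv2.imwrite('pics/c2.png',cv2.resize(c['image'][175:250,290:400],None,fx=6,fy=6,interpolation=cv2.INTER_CUBIC))
def ray(u,v,z):
    d=c['pose'][:3,:3]@np.array([(u-c['cx'])/c['fx'],(v-c['cy'])/c['fy'],1]); return (o+d*(z-o[2])/d[2]).round(1)
print('stud',ray(343,211,201),'wings',ray(333,196,203),ray(355,230,203))
E
```

```text
165 [358. 194.] 162 [549. 270. 165.] [574. 293. 173.] [array([561.7, 282.6]), array([24.3, 23.5]), np.float64(6.5)] 170.8
165 [303. 216.] 1087 [553. 191. 165.] [584. 246. 173.] [array([570. , 219.9]), array([27.3, 55.9]), np.float64(6.4)] 170.9
174 [365. 186.] 21 [549. 283. 174.] [552. 293. 182.] [array([549.7, 287.8]), array([2.3, 9.9]), np.float64(19.1)] 177.8
174 [348. 199.] 295 [547. 255. 174.] [580. 277. 182.] [array([560.9, 268.6]), array([35.2, 16. ]), np.float64(21.1)] 178.8
174 [360. 192.] 10 [554. 281. 174.] [558. 284. 175.] [array([556. , 282.5]), array([3.8, 2.6]), np.float64(5.5)] 174.6
174 [363. 200.] 20 [559. 281. 174.] [569. 285. 182.] [array([564.3, 283.1]), array([10. ,  3.3]), np.float64(8.7)] 174.2
174 [331. 210.] 173 [552. 242. 175.] [581. 261. 181.] [array([568.7, 249.3]), array([32.4, 12.3]), np.float64(23.4)] 178.9
184 [366. 189.] 41 [549. 283. 184.] [555. 293. 198.] [array([550.5, 287.2]), array([ 4.8, 11.1]), np.float64(32.0)] 191.2
184 [330. 191.] 19 [541. 249. 187.] [545. 255. 197.] [array([542.5, 252.6]), array([6.2, 2.9]), np.float64(67.9)] 192.3
184 [33
[... 162 characters left out ...]
8.] [array([564.4, 260.8]), array([21.7, 19.2]), np.float64(67.8)] 194.5
198 [372. 202.] 250 [549. 284. 198.] [573. 295. 203.] [array([561. , 289.3]), array([23.9,  9.7]), np.float64(6.0)] 200.8
198 [333. 199.] 88 [541. 249. 198.] [555. 258. 205.] [array([548.3, 253.4]), array([15.6,  5.3]), np.float64(22.1)] 203.5
198 [342. 212.] 62 [560. 255. 198.] [568. 264. 203.] [array([564. , 259.4]), array([7.9, 7.9]), np.float64(35.1)] 201.0
198 [352. 226.] 84 [572. 261. 198.] [587. 270. 205.] [array([580.1, 265.6]), array([15.3,  5.1]), np.float64(21.1)] 203.1
brass ((563.5861206054688, 259.4482116699219), 17.431001663208008) 381
stud [562.9 260.3 201. ] wings [545.4 254.4 203. ] [584.2 267.4 203. ]
```

View pics/c2.png

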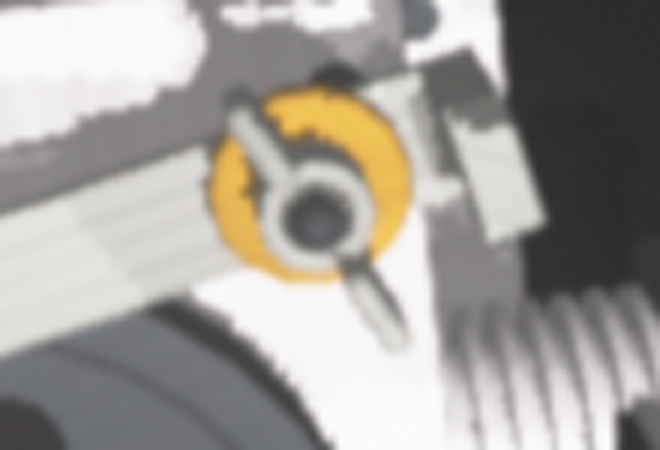

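Emit:
{"name": "arm_command", "arguments": {"rows": [5,3,0,-9.2,66,5,3,0,-9.2,66,5,3,-20,-9.2,66,5,3,-20,-9.2,66,4,3,-30,-9.2,66], "newtons": 30}}

```text
clock: 2.45
eef_pos: [563.9, 259.8, 262.4]
eef_rot: [3.14, 0.0, 2.09]
wrist_force: [0.2, 0.6, 0.4]
finger_gap: 66.2
```

Emit:
{"name": "arm_command", "arguments": {"rows": [0,0,-30,-9,66,0,0,0,0,66,0,0,0,0,66]}}

```text
clock: 2.82
eef_pos: [564.3, 259.2, 234.0]
eef_rot: [3.14, -0.0, 1.941]
wrist_force: [-0.9, 0.2, 0.9]
finger_gap: 65.8
```

Emit:
{"name": "arm_command", "arguments": {"rows": [0,0,-25,0,66,0,0,-23,0,66,0,0,0,0,40,0,0,0,0,40,0,0,0,0,40]}}

```text
clock: 3.45
eef_pos: [564.9, 258.9, 186.1]
eef_rot: [3.139, -0.0, 1.938]
wrist_force: [0.2, -0.3, 5.3]
finger_gap: 47.5
```

Emit:
{"name": "arm_command", "arguments": {"rows": [0,0,0,0,40,0,0,0,0,40,0,0,8,0,40,0,0,12,0,40]}}

```text
clock: 3.95
eef_pos: [564.2, 258.5, 204.9]
eef_rot: [-3.141, 0.0, 1.937]
wrist_force: [-0.2, 1.3, -0.6]
finger_gap: 48.0
```

Emit:
{"name": "arm_command", "arguments": {"rows": [0,0,25,0,40,0,0,35,0,40,0,0,20,0,40,0,0,0,0,40]}}

```text
clock: 4.45
eef_pos: [564.7, 258.7, 286.2]
eef_rot: [3.138, 0.0, 1.937]
wrist_force: [0.2, 0.8, -0.9]
finger_gap: 47.8
```

```bash
python3 - <<'E'
from h import *
print(manip.read_state()['eef_pos'],manip.read_state()['finger_gap'])
c=snap('wrist','w2'); cv2.imwrite('pics/w2c.png',c['image'][150:400,120:520])
for tag in('top0','scene0'):
    P=cloud(load(tag)); R=(P[...,0]>400)&(P[...,0]<760)&(P[...,1]>-450)&(P[...,1]<-90)
    for lo,hi in((7,13),(60,68),(89,97),(97,104)):
        m=R&(P[...,2]>lo)&(P[...,2]<hi)
        n,l,st,ce=cv2.connectedComponentsWithStats(m.astype(np.uint8))
        for i in range(1,n):
            if st[i,4]>25:
                q=P[l==i]; r=cv2.minAreaRect(q[:,:2].astype(np.float32)); print(tag,lo,ce[i].round(),st[i,4],q.min(0).round(),q.max(0).round(),[np.round(x,1) for x in r],np.median(q[:,2]).round(1))
E
```

```text
[564.68071435 258.73781705 286.19636443] 47.75629027339524
top0 7 [442. 188.] 2738 [ 465. -409.    7.] [ 608. -151.   13.] [array([ 536.4, -279.8]), array([126.4, 250.3]), np.float64(4.8)] 10.6
top0 60 [490. 174.] 39 [ 537. -406.   60.] [ 593. -398.   68.] [array([ 564.5, -402.3]), array([56. ,  6.2]), np.float64(5.7)] 64.5
top0 60 [399. 190.] 26 [ 495. -146.   61.] [ 545. -139.   68.] [array([ 519.8, -142.1]), array([49.8,  3.8]), np.float64(5.6)] 64.4
top0 60 [493. 194.] 36 [ 479. -410.   61.] [ 532. -403.   67.] [array([ 505.4, -407.5]), array([52.8,  4.8]), np.float64(3.6)] 64.1
top0 89 [481. 207.] 120 [ 456. -417.   90.] [ 474. -298.   97.] [array([ 465.1, -357.5]), array([ 10.6, 118.9]), np.float64(4.8)] 94.9
top0 89 [430. 212.] 171 [ 443. -294.   89.] [ 463. -140.   97.] [array([ 453.3, -217. ]), array([ 10.4, 154.8]), np.float64(4.9)] 95.1
top0 97 [441. 137.] 4795 [ 568. -414.   97.] [ 760. -108.  104.] [array([ 675. , -261.1]), array([193.3, 291.7]), np.float64(4.6)] 101.9
scene0 7 [247. 337.] 3861 [ 455. -400.    7.] [ 571. -141.   13.] [array([ 512. , -270.1]), array([ 97.
[... 151 characters left out ...]
at64(14.1)] 63.4
scene0 60 [244. 288.] 33 [ 456. -230.   60.] [ 461. -168.   68.] [array([ 458.3, -198.8]), array([ 2. , 61.9]), np.float64(5.2)] 64.0
scene0 60 [222. 327.] 73 [ 461. -365.   60.] [ 472. -235.   68.] [array([ 466.9, -299.9]), array([  2.7, 130.7]), np.float64(4.9)] 63.9
scene0 60 [215. 382.] 126 [ 473. -412.   60.] [ 584. -381.   68.] [array([ 526.1, -405.9]), array([ 29.9, 112.2]), np.float64(79.9)] 64.1
scene0 89 [220. 319.] 593 [ 444. -419.   89.] [ 478. -141.   97.] [array([ 460.6, -280.4]), array([ 11.9, 278.8]), np.float64(4.9)] 93.6
scene0 97 [310. 347.] 9550 [ 570. -412.   97.] [ 760. -109.  104.] [array([ 675.9, -260.3]), array([191.1, 288.3]), np.float64(4.8)] 100.9
```

View pics/w2c.png

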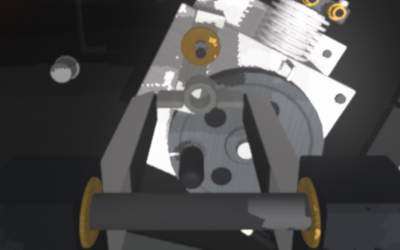

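The nut is in the fingers (gap 48) and the brass spacer is still on the stud. Drawer: yaw 4.85°, front panel centre (460.5,-280), floor centre about (565,-271), roughly 117 mm clear. I'll carry the nut there.

Emit:
{"name": "arm_command", "arguments": {"rows": [-6,-53,0,-2,40,-6,-53,0,-2,40,-6,-53,0,-2,40,-6,-53,0,-2,40,-6,-53,0,-2,40]}}

```text
clock: 5.12
eef_pos: [533.5, -8.0, 283.1]
eef_rot: [-3.14, -0.0, 1.761]
wrist_force: [0.6, 0.1, 0.1]
finger_gap: 47.6
```

Emit:
{"name": "arm_command", "arguments": {"rows": [-6,-53,-20,-2,40,-6,-53,-20,-2,40,-8,-54,-10,-2,40,0,0,0,0,40,0,0,0,0,40]}}

```text
clock: 5.75
eef_pos: [514.1, -166.0, 233.7]
eef_rot: [-3.141, -0.001, 1.658]
wrist_force: [1.4, 0.6, -0.3]
finger_gap: 47.8
```

```bash
python3 - <<'E'
from h import *
print(manip.read_state()['eef_pos'],manip.read_state()['finger_gap'])
c=snap('wrist','w3'); P=cloud(c)
for lo,hi in((5,15),(88,98),(98,106)):
    m=(P[...,2]>lo)&(P[...,2]<hi)&(P[...,0]>430)&(P[...,0]<760)&(P[...,1]>-425)&(P[...,1]<-90)
    n,l,st,ce=cv2.connectedComponentsWithStats(m.astype(np.uint8))
    for i in range(1,n):
        if st[i,4]>150:
            q=P[l==i]; r=cv2.minAreaRect(q[:,:2].astype(np.float32)); print(lo,ce[i].round(),st[i,4],q.min(0).round(),q.max(0).round(),[np.round(x,1) for x in r],np.median(q[:,2]).round(1))
cv2.imwrite('pics/w3c.png',c['image'])
E
```

```text
[ 514.12499046 -166.03002635  233.67014396] 47.76859248391141
5 [324. 201.] 7503 [ 453. -261.    8.] [ 592. -151.   15.] [array([ 523.2, -207.3]), array([131.9, 101.7]), np.float64(4.9)] 11.1
5 [322. 302.] 7713 [ 467. -410.    8.] [ 605. -271.   15.] [array([ 533.9, -338.9]), array([131.4, 134.4]), np.float64(5.3)] 11.1
88 [255. 202.] 952 [ 443. -231.   88.] [ 459. -142.   98.] [array([ 450.7, -186.8]), array([10.5, 88.8]), np.float64(4.9)] 95.8
88 [264. 388.] 155 [ 465. -421.   88.] [ 476. -396.   98.] [array([ 469.6, -408.5]), array([10.1, 24.9]), np.float64(5.0)] 96.0
98 [478. 226.] 27182 [ 567. -304.   98.] [ 760. -111.  106.] [array([ 664.2, -208.1]), array([192.6, 192.5]), np.float64(0.4)] 102.7
98 [374. 331.] 172 [ 581. -331.   98.] [ 595. -294.  103.] [array([ 583.9, -313.8]), array([ 9.8, 38.5]), np.float64(19.6)] 101.1
98 [382. 390.] 552 [ 589. -409.   98.] [ 626. -377.  105.] [array([ 606.9, -393.1]), array([34.8, 29.8]), np.float64(6.2)] 101.2
```

View pics/w3c.png

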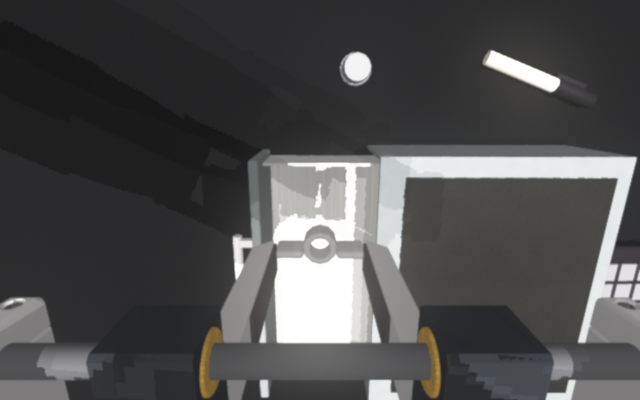

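The nut hangs between the pads at (320,243) over the drawer floor, with the walls at (320,160), panel at (260,200) and unit edge at (375,200). I'll lower and release it.

Emit:
{"name": "arm_command", "arguments": {"rows": [0,-4,-50,0,40,0,0,-50,0,40,0,0,-50,0,40,0,0,-40,0,40,0,0,-18,0,40]}}

```text
clock: 6.42
eef_pos: [513.9, -169.0, 24.6]
eef_rot: [-3.14, -0.001, 1.659]
wrist_force: [0.0, -0.8, -0.9]
finger_gap: 49.5
```

Emit:
{"name": "arm_command", "arguments": {"rows": [0,0,0,0,40,0,0,0,0,60,0,0,0,0,60,0,0,30,0,60,0,0,60,0,60]}}

```text
clock: 7.05
eef_pos: [513.4, -170.1, 116.5]
eef_rot: [-3.139, -0.001, 1.658]
wrist_force: [0.7, 0.1, -0.2]
finger_gap: 59.7
```

Emit:
{"name": "arm_command", "arguments": {"rows": [0,0,60,0,60,0,0,60,0,60,0,0,0,0,60]}}

```text
clock: 7.42
eef_pos: [515.7, -171.0, 241.8]
eef_rot: [3.133, 0.004, 1.658]
wrist_force: [-0.7, -0.0, -0.5]
finger_gap: 59.8
```

```bash
python3 - <<'E'
from h import *
print(manip.read_state()['eef_pos'],manip.read_state()['finger_gap'])
c=snap('wrist','w4'); P=cloud(c)
m=(P[...,2]>17)&(P[...,2]<70)&(P[...,0]>465)&(P[...,0]<570)&(P[...,1]>-390)&(P[...,1]<-152)
n,l,st,ce=cv2.connectedComponentsWithStats(m.astype(np.uint8))
for i in range(1,n):
    if st[i,4]>20: q=P[l==i]; print(ce[i].round(),st[i,4],q.min(0).round(),q.max(0).round())
E
```

```text
[ 515.71771659 -170.96608368  241.80452517] 59.78562667645665
[318. 172.] 340 [ 490. -179.   17.] [ 540. -160.   38.]
[270. 304.] 400 [ 465. -390.   17.] [ 473. -296.   70.]
```

Emit:
{"name": "arm_command", "arguments": {"rows": [6,54,20,0.2,56,6,54,20,0.2,56,6,54,5,0.2,56,6,54,0,0.2,56,6,54,0,0.2,56]}}

```text
clock: 8.1
eef_pos: [543.9, 101.3, 280.0]
eef_rot: [-3.14, 0.0, 1.675]
wrist_force: [1.0, -0.1, 0.4]
finger_gap: 55.8
```

Emit:
{"name": "arm_command", "arguments": {"rows": [6,54,0,0.2,56,6,54,0,0.2,56,6,52,0,0,56,0,0,0,0,56,0,0,0,0,56]}}

```text
clock: 8.72
eef_pos: [562.1, 259.2, 280.1]
eef_rot: [-3.14, 0.001, 1.682]
wrist_force: [-0.1, -0.2, -0.7]
finger_gap: 56.1
```

```bash
python3 - <<'E'
from h import *
s=manip.read_state(); print(s['eef_pos'],s['eef_rot'],s['finger_gap'])
c=snap('wrist','w5'); P=cloud(c)
hsv=cv2.cvtColor(c['image'],cv2.COLOR_BGR2HSV)
R=(P[...,0]>530)&(P[...,0]<600)&(P[...,1]>230)&(P[...,1]<290)
m=R&(hsv[...,0]>12)&(hsv[...,0]<32)&(hsv[...,1]>110)&(abs(P[...,2]-178)<5)
q=P[m]; print('brass',m.sum(),cv2.minEnclosingCircle(q[:,:2].astype(np.float32)),np.median(q[:,2]))
m=R&(P[...,2]>195)&(P[...,2]<206); n,l,st,ce=cv2.connectedComponentsWithStats(m.astype(np.uint8))
for i in range(1,n):
    if st[i,4]>8: q=P[l==i]; print(ce[i].round(),st[i,4],[np.round(x,1) for x in cv2.minAreaRect(q[:,:2].astype(np.float32))],np.median(q[:,2]))
E
```

```text
[562.05848054 259.16382293 280.09392844] [-3.13989843e+00  6.80500885e-04  1.68218462e+00] 56.08462506966471
brass 941 ((564.76025390625, 260.33502197265625), 17.436363220214844) 178.98339605515355
[322. 172.] 190 [array([561.7, 287.6]), array([23.2,  5.8]), np.float64(3.8)] 200.9183745190707
[323. 204.] 108 [array([564.5, 260.3]), array([8.3, 8.6]), np.float64(6.8)] 200.70398297400112
```

Emit:
{"name": "arm_command", "arguments": {"rows": [2.5,1,-30,0,47,0,0,-30,0,47,0,0,-30,0,47,0,0,-20,0,47,0,0,0,0,25]}}

```text
clock: 9.4
eef_pos: [564.4, 259.2, 170.1]
eef_rot: [-3.139, 0.001, 1.681]
wrist_force: [-0.1, -0.8, -0.1]
finger_gap: 40.0
```

Emit:
{"name": "arm_command", "arguments": {"rows": [0,0,0,0,25,0,0,0,0,25,0,0,0,0,25,0,0,8,0,25,0,0,15,0,25]}}

```text
clock: 10.02
eef_pos: [564.7, 260.6, 195.0]
eef_rot: [-3.141, 0.0, 1.682]
wrist_force: [0.4, -0.4, 0.1]
finger_gap: 25.1
```

Emit:
{"name": "arm_command", "arguments": {"rows": [0,0,30,0,25,0,0,50,0,25,0,0,10,0,25,0,0,0,0,25]}}

```text
clock: 10.52
eef_pos: [564.9, 260.6, 285.0]
eef_rot: [3.14, -0.0, 1.682]
wrist_force: [-0.3, -1.0, -0.1]
finger_gap: 24.8
```

```bash
python3 - <<'E'
from h import *
s=manip.read_state(); print(s['eef_pos'],s['eef_rot'],s['finger_gap'])
c=snap('wrist','w6'); P=cloud(c)
cv2.imwrite('pics/w6c.png',c['image'][100:400,170:470])
R=(P[...,0]>530)&(P[...,0]<600)&(P[...,1]>230)&(P[...,1]<310)
for lo,hi in((195,206),(165,174)):
  m=R&(P[...,2]>lo)&(P[...,2]<hi); n,l,st,ce=cv2.connectedComponentsWithStats(m.astype(np.uint8))
  for i in range(1,n):
    if st[i,4]>8: q=P[l==i]; print(lo,ce[i].round(),st[i,4],[np.round(x,1) for x in cv2.minAreaRect(q[:,:2].astype(np.float32))],np.median(q[:,2]))
E
```

```text
[564.86685011 260.64590408 284.97369554] [ 3.14036615e+00 -3.10767131e-04  1.68208975e+00] 24.841581167699637
195 [320. 169.] 387 [array([561.5, 290.1]), array([23.5,  9.5]), np.float64(5.6)] 200.9621862798965
195 [319. 204.] 104 [array([564.3, 260.3]), array([8.4, 8.7]), np.float64(5.8)] 200.62194948183568
165 [319. 158.] 30 [array([560.5, 294.4]), array([23.1,  0.7]), np.float64(6.8)] 169.29293014258306
165 [319. 178.] 116 [array([562.6, 276.1]), array([23.5,  6.1]), np.float64(5.4)] 171.09580610707962
165 [320. 222.] 308 [array([567.4, 236.5]), array([23.4, 15.6]), np.float64(6.8)] 171.07721814819286
```

View pics/w6c.png

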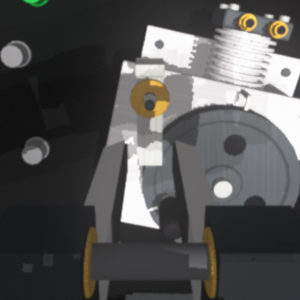

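The spacer is still on the stud and the jaws are empty (gap 25), so it slipped or the grip slackened. I'll retry 2 mm lower with more force, checking the gap before lifting.

Emit:
{"name": "arm_command", "arguments": {"rows": [0,0,-30,0,47,0,0,-30,0,47,0,0,-30,0,47,0,0,-27,0,47,0,0,0,0,47], "newtons": 40}}

```text
clock: 11.2
eef_pos: [563.5, 260.1, 164.3]
eef_rot: [-3.136, 0.001, 1.682]
wrist_force: [-0.9, -0.1, -0.1]
finger_gap: 47.2
```

Emit:
{"name": "arm_command", "arguments": {"rows": [0,0,0,0,30,0,0,0,0,30,0,0,0,0,30,0,0,0,0,30]}}

```text
clock: 11.7
eef_pos: [564.9, 260.6, 167.6]
eef_rot: [3.141, -0.0, 1.682]
wrist_force: [0.0, 0.4, -0.2]
finger_gap: 30.0
```

Emit:
{"name": "arm_command", "arguments": {"rows": [0,0,3,0,30,0,0,3,0,30]}}

```text
clock: 11.95
eef_pos: [564.8, 260.6, 173.6]
eef_rot: [3.142, -0.0, 1.682]
wrist_force: [-0.1, 0.2, 1.0]
finger_gap: 30.2
```

```bash
python3 - <<'E'
from h import *
for tag in('w5','w6'):
    c=load(tag); P=cloud(c); hsv=cv2.cvtColor(c['image'],cv2.COLOR_BGR2HSV)
    R=(P[...,0]>520)&(P[...,0]<610)&(P[...,1]>220)&(P[...,1]<300)
    m=R&(hsv[...,0]>12)&(hsv[...,0]<32)&(hsv[...,1]>110)
    q=P[m]; print(tag,m.sum(),q.min(0).round(1),q.max(0).round(1),np.median(q[:,2]))
c=snap('wrist','w7'); s=snap('scene','s7')
a=cv2.resize(c['image'][130:280,220:420],None,fx=2,fy=2)
b=cv2.resize(s['image'][125:200,325:425],None,fx=4,fy=4,interpolation=cv2.INTER_CUBIC)
cv2.imwrite('pics/w7c.png',np.hstack([a,b]))
E
```

```text
w5 2841 [529.1 243.1 176.1] [590.3 293.3 414.3] 406.22176953439714
w6 2084 [547.3 238.4 139.7] [583.  293.  419.4] 408.63530328537706
```

View pics/w7c.png

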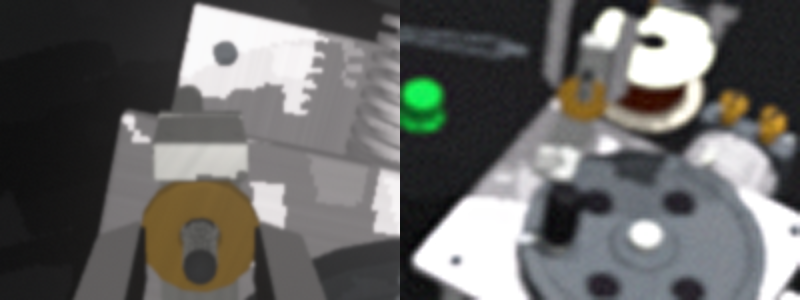

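```bash
python3 - <<'E'
from h import *
c=load('w7'); P=cloud(c); np.set_printoptions(linewidth=200,suppress=True)
for v in (236,242,248,254):
    print(v,[tuple(int(x) for x in P[v,u].round()) if P[v,u,2]==P[v,u,2] else None for u in range(270,372,6)])
s=manip.read_state(); print(s['finger_gap'],s['wrist_force'])
E
```

```text
236 [(516, 192, 0), (535, 250, 141), (540, 250, 140), (544, 251, 141), (549, 266, 178), (553, 267, 180), (556, 267, 179), (560, 268, 180), (563, 267, 179), (566, 268, 180), (570, 268, 179), (573, 269, 179), (577, 269, 179), (585, 255, 141), (589, 255, 139), (593, 256, 141), (598, 257, 141)]
242 [(531, 244, 138), (536, 245, 140), (540, 245, 139), (547, 267, 191), (550, 263, 181), (553, 263, 179), (557, 263, 179), (560, 258, 165), (563, 265, 181), (567, 263, 177), (570, 265, 179), (574, 265, 180), (577, 265, 179), (581, 265, 177), (582, 271, 191), (594, 252, 141), (598, 252, 140)]
248 [(538, 266, 198), (541, 266, 198), (544, 266, 198), (547, 267, 199), (550, 259, 179), (553, 259, 179), (557, 260, 179), (560, 261, 182), (563, 264, 188), (567, 264, 187), (571, 261, 178), (574, 261, 179), (578, 262, 179), (579, 269, 195), (582, 270, 198), (585, 271, 198), (588, 271, 198)]
254 [(539, 266, 206), (542, 266, 207), (545, 267, 206), (548, 266, 203), (550, 255, 178), (554, 255, 179), (557, 256, 179), (560, 262, 192), (563, 264, 197), (567, 264, 195), (571, 257, 178), (575, 258, 180), (578, 258, 180), (579, 267, 199), (581, 270, 206), (584, 270, 205), (587, 271, 206)]
29.77929026303401 [0.4039022  0.46577236 0.65650966]
```

```bash
python3 - <<'E'
from h import *
print(manip.read_state()['eef_pos'],manip.read_state()['joints'].round(3))
for tag in('s7','w7'):
    c=load(tag); P=cloud(c)
    for nm,x0,x1 in(('L',525,549),('R',579,605)):
        for a in range(150,230,6):
            m=(P[...,0]>x0)&(P[...,0]<x1)&(P[...,1]>246)&(P[...,1]<280)&(P[...,2]>a)&(P[...,2]<=a+6)
            if m.sum(): q=P[m]; print(tag,nm,a,m.sum(),q.min(0).round(),q.max(0).round())
c=load('w7'); cv2.imwrite('pics/w7d.png',cv2.resize(c['image'][200:300,260:380],None,fx=6,fy=6,interpolation=cv2.INTER_NEAREST))
E
```

```text
[564.96893594 260.64801943 173.76798686] [ 0.373  0.475  1.323 -0.     1.343  0.262]
s7 L 186 2 [546. 251. 190.] [548. 253. 190.]
s7 L 192 5 [543. 250. 193.] [549. 252. 198.]
s7 L 198 3 [543. 249. 202.] [548. 250. 203.]
s7 L 204 7 [541. 249. 205.] [549. 254. 210.]
s7 L 210 3 [545. 249. 211.] [547. 251. 214.]
s7 L 216 6 [541. 248. 217.] [548. 251. 221.]
s7 L 222 7 [541. 248. 224.] [549. 252. 228.]
s7 L 228 4 [542. 249. 229.] [548. 252. 234.]
s7 R 168 4 [580. 247. 170.] [582. 256. 174.]
s7 R 174 8 [580. 252. 174.] [585. 264. 180.]
s7 R 186 2 [585. 255. 188.] [585. 255. 191.]
s7 R 192 5 [585. 254. 192.] [592. 256. 197.]
s7 R 198 11 [582. 253. 198.] [594. 267. 203.]
s7 R 204 9 [582. 253. 204.] [594. 272. 209.]
s7 R 210 10 [585. 253. 210.] [594. 259. 216.]
s7 R 216 9 [583. 253. 217.] [594. 265. 222.]
s7 R 222 11 [582. 253. 222.] [594. 274. 228.]
s7 R 228 11 [584. 252. 228.] [594. 267. 234.]
w7 L 168 1 [548. 266. 173.] [548. 266. 173.]
w7 L 174 26 [548. 262. 174.] [549. 268. 179.]
w7 L 186 25 [543. 265. 187.] [549. 267. 192.]
w7 L 192 84 [537. 265. 192.] [549. 267. 198.]
w7 L 198 110 [537. 265. 198.] [549. 267. 204.]
w7 L 204 124 [537. 265. 204.] [549. 267. 210.]
w7 L 210 132 [537. 265. 210.] [549. 267. 216.]
w7 L 216 162 [537. 265. 216.] [549. 267. 222.]
w7 L 222 166 [537. 265. 222.] [549. 267. 228.]
w7 L 228 188 [537. 264. 228.] [549. 267. 234.]
w7 R 168 1 [582. 266. 174.] [582. 266. 174.]
w7 R 174 83 [579. 251. 174.] [581. 270. 180.]
w7 R 180 4 [579. 254. 180.] [581. 263. 180.]
w7 R 186 40 [579. 259. 188.] [584. 271. 192.]
w7 R 192 97 [579. 253. 192.] [590. 272. 198.]
w7 R 198 140 [579. 253. 198.] [591. 272. 204.]
w7 R 204 150 [579. 253. 204.] [590. 272. 210.]
w7 R 210 165 [579. 253. 210.] [591. 272. 216.]
w7 R 216 191 [579. 253. 216.] [591. 272. 222.]
w7 R 222 214 [579. 253. 222.] [591. 272. 228.]
w7 R 228 229 [579. 253. 228.] [591. 272. 234.]
```

View pics/w7d.png

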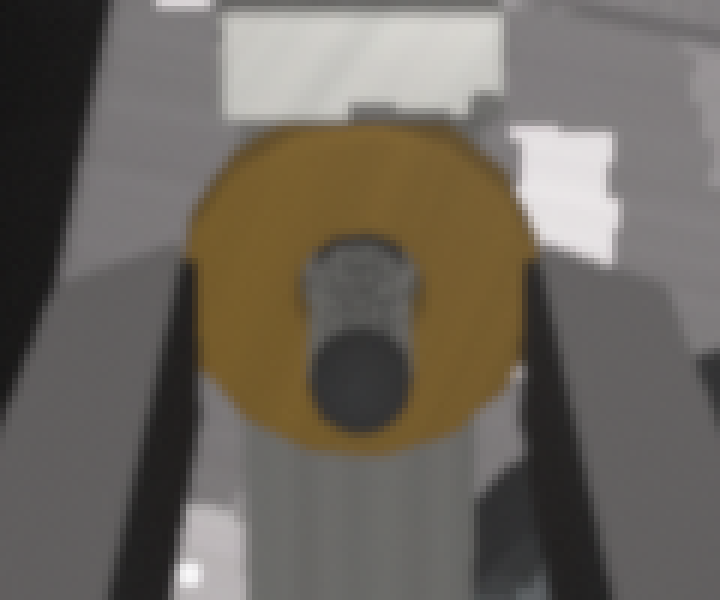

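```bash
python3 - <<'E'
from h import *
for tag,tcp,yaw,gap in(('w1',(539.8,244.1,332.2),2.897,80.4),('w2',(564.7,258.7,286.2),1.937,47.8),('w4',(515.7,-171,241.8),1.658,59.8),('w5',(562.1,259.2,280.1),1.682,56.1),('w6',(564.9,260.6,285),1.682,24.8),('w7',(565,260.6,173.8),1.682,29.8)):
    P=cloud(load(tag))-np.array(tcp); x=P[...,0]*np.cos(yaw)+P[...,1]*np.sin(yaw); y=P[...,0]*np.sin(yaw)-P[...,1]*np.cos(yaw); z=P[...,2]
    for nm,sg in(('+',1),('-',-1)):
        m=(abs(x)<12)&(sg*y>gap/2-1)&(sg*y<gap/2+13)&(z>-25)&(z<60)
        print(tag,nm,m.sum(),'z pct0.5',np.percentile(z[m],[0,1,3]).round(1) if m.sum() else None, 'y',np.percentile(sg*y[m],[1,99]).round(1) if m.sum() else None,'x',np.percentile(x[m],[1,99]).round(1) if m.sum() else None)
E
```

```text
w1 + 964 z pct0.5 [13.4 16.  18.2] y [39.3 50.4] x [7.3 9.9]
w1 - 1714 z pct0.5 [13.2 15.  17.3] y [41.1 52.7] x [-8.   9.7]
w2 + 1424 z pct0.5 [ 2.  14.6 16.9] y [23.  34.9] x [-8.8  8.8]
w2 - 1470 z pct0.5 [-0.   7.9 15.4] y [23.4 36.3] x [-8.7  8.8]
w4 + 1519 z pct0.5 [14.  15.6 17.6] y [29.3 41.3] x [-8.8  8.9]
w4 - 1543 z pct0.5 [13.9 14.9 17.1] y [30.1 42.2] x [-8.6  8.9]
w5 + 1492 z pct0.5 [13.9 15.5 17.5] y [27.7 39.6] x [-8.9  8.7]
w5 - 1490 z pct0.5 [14.1 15.6 17.6] y [27.9 39.8] x [-9.   8.7]
w6 + 1203 z pct0.5 [13.8 15.2 17. ] y [12.2 24.2] x [-8.6  8.7]
w6 - 1206 z pct0.5 [14.  15.2 17.2] y [12.7 24.6] x [-8.4  8.7]
w7 + 1348 z pct0.5 [0.1 3.6 4.7] y [14.  26.5] x [-8.7  8.8]
w7 - 1388 z pct0.5 [-1.1  3.6  4.5] y [14.1 27.1] x [-8.9  8.8]
```

Both cameras show the fingertips about 14 mm above the reported TCP, where the text says 11 mm below. The jaws closed just above the spacer, at (360,290) in the crop, which is still on the stud. I'll work from the measured tip offset from here on.

Emit:
{"name": "arm_command", "arguments": {"rows": [0,0,0,0,47,0,0,0,0,47,0,0,-14,0,47,0,0,-12,0,47,0,0,0,0,47], "newtons": 30}}

```text
clock: 12.68
eef_pos: [564.2, 260.3, 145.5]
eef_rot: [-3.139, 0.001, 1.682]
wrist_force: [0.3, 0.0, 0.4]
finger_gap: 47.1
```

Emit:
{"name": "arm_command", "arguments": {"rows": [0,0,0,0,28,0,0,0,0,28,0,0,0,0,28,0,0,3,0,28,0,0,3,0,28]}}

```text
clock: 13.3
eef_pos: [564.8, 260.6, 153.6]
eef_rot: [3.141, -0.0, 1.682]
wrist_force: [1.0, -0.1, -0.1]
finger_gap: 35.5
```

Emit:
{"name": "arm_command", "arguments": {"rows": [0,0,25,0,28,0,0,40,0,28,0,0,50,0,28,-6,-58,0,-0.2,28,-6,-58,0,-0.2,28]}}

```text
clock: 13.92
eef_pos: [552.5, 143.5, 268.8]
eef_rot: [3.141, 0.0, 1.676]
wrist_force: [0.4, -0.7, -0.2]
finger_gap: 35.4
```

Emit:
{"name": "arm_command", "arguments": {"rows": [-6,-58,0,-0.2,28,-6,-58,0,-0.2,28,-6,-58,0,-0.2,28,-6,-58,0,-0.2,28,-6,-58,-20,-0.2,28]}}

```text
clock: 14.55
eef_pos: [522.9, -147.4, 249.7]
eef_rot: [3.138, 0.001, 1.658]
wrist_force: [0.4, -0.4, -0.9]
finger_gap: 35.1
```

Emit:
{"name": "arm_command", "arguments": {"rows": [-4,-61,-40,0,28,0,0,-50,0,28,0,0,-55,0,28,0,0,-55,0,28,0,0,-20,0,28]}}

```text
clock: 15.18
eef_pos: [518.0, -197.0, 31.1]
eef_rot: [-3.138, -0.002, 1.657]
wrist_force: [0.7, 0.5, -0.0]
finger_gap: 35.4
```

Emit:
{"name": "arm_command", "arguments": {"rows": [0,0,-20,0,28,0,0,0,0,28]}}

```text
clock: 15.42
eef_pos: [518.8, -197.3, 13.2]
eef_rot: [-3.14, -0.001, 1.658]
wrist_force: [-0.9, -0.0, 0.5]
finger_gap: 35.4
```

Emit:
{"name": "arm_command", "arguments": {"rows": [0,-9,-8,0,28,0,0,0,0,28,0,0,0,0,48,0,0,0,0,48,0,0,40,0,48]}}

```text
clock: 16.05
eef_pos: [518.0, -205.9, 44.5]
eef_rot: [-3.137, -0.002, 1.658]
wrist_force: [0.0, 0.8, 1.1]
finger_gap: 48.1
```

Emit:
{"name": "arm_command", "arguments": {"rows": [0,0,60,0,30,0,0,60,0,30,0,0,60,0,30,6,50,30,0.2,30,6,57,15,0.2,30]}}

```text
clock: 16.68
eef_pos: [531.6, -98.7, 273.2]
eef_rot: [3.139, 0.001, 1.663]
wrist_force: [0.2, 0.3, -0.4]
finger_gap: 29.9
```

```bash
python3 - <<'E'
from h import *
s=manip.read_state(); print(s['eef_pos'],s['eef_rot'],s['finger_gap'])
c=snap('top','t8'); P=cloud(c); w=snap('wrist','w8')
hsv=cv2.cvtColor(c['image'],cv2.COLOR_BGR2HSV)
R=(P[...,0]>460)&(P[...,0]<580)&(P[...,1]>-400)&(P[...,1]<-145)
m=R&(hsv[...,0]>12)&(hsv[...,0]<32)&(hsv[...,1]>110)&(P[...,2]<60)
print('brass',m.sum(),P[m].mean(0).round())
m=R&(P[...,2]>18)&(P[...,2]<50)
n,l,st,ce=cv2.connectedComponentsWithStats(m.astype(np.uint8))
for i in range(1,n):
    if st[i,4]>8: q=P[l==i]; print(ce[i].round(),st[i,4],q.min(0).round(),q.max(0).round())
E
```

```text
[531.5807487  -98.73008208 273.23649233] [3.13883964e+00 9.33648403e-04 1.66316143e+00] 29.945316453139988
brass 0 [nan nan nan]
[485. 172.] 9 [ 569. -400.   24.] [ 580. -398.   47.]
[480. 211.] 14 [ 460. -399.   18.] [ 464. -357.   47.]<stdin>:7: RuntimeWarning: Mean of empty slice.
  ret = um.true_divide(
```

Emit:
{"name": "arm_command", "arguments": {"rows": [4,55,0,10.3,30,4,55,0,10.3,30,4,55,0,10.3,30,4,55,0,10.3,30,4,55,0,10.3,30]}}

```text
clock: 17.4
eef_pos: [551.3, 176.8, 271.0]
eef_rot: [-3.142, 0.0, 2.569]
wrist_force: [0.8, -0.5, -0.5]
finger_gap: 30.2
```

Emit:
{"name": "arm_command", "arguments": {"rows": [4,55,0,10.3,18,4,55,0,10.3,18,2,4,0,10.3,18,0,0,0,8.3,18,0,0,0,0,18]}}

```text
clock: 18.02
eef_pos: [561.5, 289.1, 270.8]
eef_rot: [-3.141, -0.0, -3.037]
wrist_force: [-0.0, -0.4, 0.4]
finger_gap: 18.1
```

```bash
python3 - <<'E'
from h import *
s=manip.read_state(); print(s['eef_pos'],s['eef_rot'],np.degrees(s['eef_rot'][2]),s['finger_gap'])
c=snap('wrist','w9'); P=cloud(c)
R=(P[...,0]>530)&(P[...,0]<600)&(P[...,1]>230)&(P[...,1]<310)
for lo,hi in((195,206),(165,174)):
  m=R&(P[...,2]>lo)&(P[...,2]<hi); n,l,st,ce=cv2.connectedComponentsWithStats(m.astype(np.uint8))
  for i in range(1,n):
    if st[i,4]>8: q=P[l==i]; print(lo,ce[i].round(),st[i,4],[np.round(x,1) for x in cv2.minAreaRect(q[:,:2].astype(np.float32))],np.median(q[:,2]))
c=snap('scene','s9'); P=cloud(c); hsv=cv2.cvtColor(c['image'],cv2.COLOR_BGR2HSV)
for tag,R in(('drawer',(P[...,0]>460)&(P[...,0]<580)&(P[...,1]>-400)&(P[...,1]<-145)&(P[...,2]<60)),('stud',(P[...,0]>540)&(P[...,0]<590)&(P[...,1]<290)&(P[...,1]>230))):
  m=R&(hsv[...,0]>12)&(hsv[...,0]<32)&(hsv[...,1]>110); print(tag,m.sum(),P[m].mean(0).round() if m.any() else '')
E
```

```text
[561.46655205 289.14464664 270.78158322] [-3.14139813e+00 -3.49392694e-04 -3.03654342e+00] -173.98112240400448 18.08916023695534
195 [322. 210.] 391 [array([560.8, 289.5]), array([23.7,  9.6]), np.float64(6.0)] 200.9080821483343
195 [284. 210.] 112 [array([564.2, 259.7]), array([8.5, 8. ]), np.float64(47.0)] 200.72649441419014
165 [284. 200.] 1537 [array([564.2, 261.5]), array([24.6, 65.5]), np.float64(6.5)] 170.90243148211925
drawer 104 [ 521. -207.   17.]
stud 1 [572. 234. 522.]
```

Emit:
{"name": "arm_command", "arguments": {"rows": [0,0.7,-40,0,18,0,0,-32,0,18,0,0,-20,0,18,0,0,-19,0,18,0,0,0,0,18], "newtons": 50}}

```text
clock: 18.75
eef_pos: [560.9, 289.6, 158.9]
eef_rot: [-3.141, -0.002, -3.038]
wrist_force: [-0.2, 0.1, -0.1]
finger_gap: 18.2
```

Emit:
{"name": "arm_command", "arguments": {"rows": [0,0,0,0,3,0,0,0,0,3,0,0,0,0,3]}}

```text
clock: 19.12
eef_pos: [561.7, 290.2, 160.9]
eef_rot: [3.141, 0.001, -3.036]
wrist_force: [0.1, -0.3, 3.4]
finger_gap: 9.7
```

Emit:
{"name": "arm_command", "arguments": {"rows": [0,0,6,0,3,0,0,10,0,3,0,0,15,0,3,0,0,20,0,3,0,0,20,0,3]}}

```text
clock: 19.75
eef_pos: [561.4, 290.1, 232.7]
eef_rot: [3.141, 0.001, -3.036]
wrist_force: [-0.4, 0.4, -1.1]
finger_gap: 9.4
```

Emit:
{"name": "arm_command", "arguments": {"rows": [0,0,30,0,3,0,0,20,0,3,0,0,0,0,3]}}

```text
clock: 20.12
eef_pos: [561.7, 290.3, 283.2]
eef_rot: [3.141, 0.003, -3.036]
wrist_force: [-0.2, -0.1, -1.8]
finger_gap: 9.6
```

```bash
python3 - <<'E'
from h import *
s=manip.read_state(); print(s['eef_pos'],s['finger_gap'],s['wrist_force'])
c=snap('wrist','w10'); cv2.imwrite('pics/w10c.png',c['image'][100:400,120:520]); P=cloud(c)
m=(P[...,2]>195)&(P[...,2]<320)&(abs(P[...,0]-567)<20)&(P[...,1]>180)&(P[...,1]<275)
q=P[m]; print(m.sum(),q.min(0),q.max(0)); 
for y in range(185,280,10):
    k=q[abs(q[:,1]-y)<4]; print(y,k.mean(0).round(1) if len(k) else '')
E
```

```text
[561.73852489 290.31143904 283.19088454] 9.638599968337546 [-0.22165286 -0.13887129 -1.84704981]
5858 [550.57047129 189.96867014 195.28855977] [583.48401558 274.94495785 319.89713322]
185 
195 [569.9 195.2 292.8]
205 [568.9 205.  292.9]
215 [568.  215.  292.9]
225 [567.  225.  292.9]
235 [565.9 235.  292.9]
245 [564.8 245.  292.9]
255 [564.2 254.8 284.9]
265 [562.6 265.1 286.1]
275 [553.8 273.  301.8]
```

View pics/w10c.png

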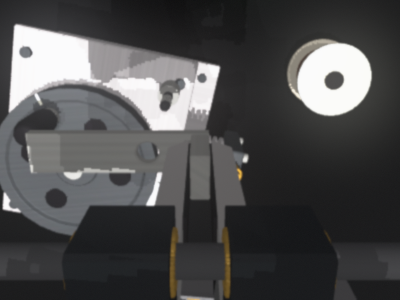

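The bracket is held level with the stud bare behind it at (170,95), and the handle way is free. I'll carry it to the drawer.

Emit:
{"name": "arm_command", "arguments": {"rows": [-8,-54,0,0,3,-8,-54,0,0,3,-8,-54,0,0,3,-8,-54,0,0,3,-8,-54,0,0,3]}}

```text
clock: 20.8
eef_pos: [520.5, 18.5, 280.1]
eef_rot: [3.141, -0.001, -3.035]
wrist_force: [-0.5, 0.1, -0.0]
finger_gap: 9.9
```

Emit:
{"name": "arm_command", "arguments": {"rows": [-8,-54,0,0,3,-8,-54,0,0,3,-9,-54,0,0,3,-9,-54,0,-0.5,3,-9,-53,0,-0.6,3]}}

```text
clock: 21.42
eef_pos: [477.5, -250.5, 280.1]
eef_rot: [3.141, -0.001, -3.055]
wrist_force: [1.0, -0.2, -2.4]
finger_gap: 9.9
```

Emit:
{"name": "arm_command", "arguments": {"rows": [0,0,-60,0,3,0,0,-60,0,3,0,0,-60,0,3,0,0,-20,0,3,0,0,0,0,3]}}

```text
clock: 22.05
eef_pos: [477.2, -248.2, 79.1]
eef_rot: [3.139, -0.003, -3.055]
wrist_force: [-0.8, -0.4, -1.7]
finger_gap: 9.8
```

Emit:
{"name": "arm_command", "arguments": {"rows": [4,0,-40,0,3,0,0,-25,0,3,0,0,0,0,3,0,0,-4,0,3]}}

```text
clock: 22.55
eef_pos: [483.3, -249.4, 13.8]
eef_rot: [-3.14, 0.002, -3.055]
wrist_force: [-1.5, -0.1, -1.7]
finger_gap: 9.7
```

Emit:
{"name": "arm_command", "arguments": {"rows": [0,0,0,0,18,0,0,0,0,18,0,0,40,0,18,0,0,60,0,24,0,0,60,0,24]}}

```text
clock: 23.18
eef_pos: [482.1, -248.8, 174.4]
eef_rot: [-3.141, 0.0, -3.055]
wrist_force: [0.3, 0.8, -1.1]
finger_gap: 24.0
```

Emit:
{"name": "arm_command", "arguments": {"rows": [5,50,60,0,30,5,55,20,0,40,5,55,0,0,40]}}

```text
clock: 23.55
eef_pos: [496.8, -97.7, 242.4]
eef_rot: [-3.14, 0.004, -3.055]
wrist_force: [0.7, -0.7, -0.6]
finger_gap: 39.4
```

```bash
python3 - <<'E'
from h import *
s=manip.read_state(); print(s['eef_pos'],s['eef_rot'],s['finger_gap'])
c=snap('scene','s11'); P=cloud(c)
print('caps:')
m=(P[...,2]>14)&(P[...,2]<40)&(P[...,0]>250)&(P[...,0]<640)&(P[...,1]>-130)&(P[...,1]<330)
n,l,st,ce=cv2.connectedComponentsWithStats(m.astype(np.uint8))
for i in range(1,n):
    if st[i,4]>25: q=P[l==i]; print(ce[i].round(),st[i,4],((q.min(0)+q.max(0))/2).round(1),(q.max(0)-q.min(0)).round())
cv2.imwrite('pics/s11c.png',np.hstack([cv2.resize(c['image'][250:400,180:330],None,fx=2.6,fy=2.6),cv2.resize(c['image'][130:280,260:410],None,fx=2.6,fy=2.6)]))
E
```

```text
[496.79871476 -97.68541178 242.36509878] [-3.14014906  0.00390623 -3.05546518] 39.42233599511964
caps:
[311. 164.] 78 [388.4 257.9  22. ] [27. 32. 15.]
[297. 198.] 85 [416.2 121.1  21.6] [28. 31. 15.]
[350. 220.] 681 [588.  136.1  27.5] [104.  87.  25.]
[309. 262.] 111 [545.9 -41.4  21.8] [28. 30. 16.]
```

View pics/s11c.png

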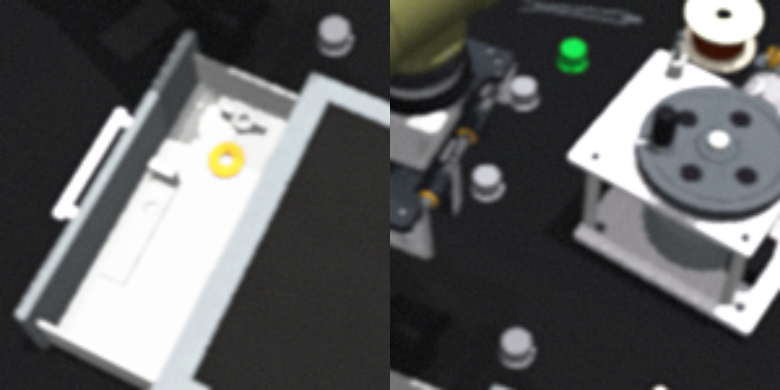

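Drawer crop: wing nut at (240,120), brass spacer (227,158) and bracket (140,215) all lie inside. The three grey caps have not moved, and the green look-alike at (572,52) will be left alone. Next is the nearest cap.

Emit:
{"name": "arm_command", "arguments": {"rows": [24,28,-40,0,46,24.5,28.5,-40,0,46,0,0,-60,0,46,0,0,-55,0,46,0,0,-30,0,46], "newtons": 25}}

```text
clock: 24.22
eef_pos: [543.8, -42.3, 12.6]
eef_rot: [3.141, -0.002, -3.055]
wrist_force: [0.6, 0.0, 1.2]
finger_gap: 45.5
```

Emit:
{"name": "arm_command", "arguments": {"rows": [0,0,-15,0,46,0,0,0,0,46,0,0,-9,0,46,0,0,0,0,46]}}

```text
clock: 24.72
eef_pos: [545.0, -42.5, -8.8]
eef_rot: [-3.141, 0.0, -3.055]
wrist_force: [-0.3, 0.8, 0.1]
finger_gap: 45.9
```

Emit:
{"name": "arm_command", "arguments": {"rows": [0,0,0,0,22,0,0,0,0,22,0,0,0,0,22,0,0,30,0,22,0,0,55,0,22]}}

```text
clock: 25.35
eef_pos: [543.8, -42.3, 75.8]
eef_rot: [3.141, -0.003, -3.055]
wrist_force: [0.5, 0.6, -0.3]
finger_gap: 29.5
```

Emit:
{"name": "arm_command", "arguments": {"rows": [0,0,55,0,22,-3,-50,20,0,22,-3,-55,0,0,22,-3,-55,0,0,22,-4,-56,0,0,22]}}

```text
clock: 25.98
eef_pos: [531.6, -260.2, 151.4]
eef_rot: [-3.141, 0.0, -3.055]
wrist_force: [1.7, -0.2, -0.7]
finger_gap: 29.4
```

Emit:
{"name": "arm_command", "arguments": {"rows": [0,0,-50,0,22,0,0,-50,0,22,0,0,-20,0,22,0,0,0,0,22]}}

```text
clock: 26.48
eef_pos: [531.2, -258.1, 29.8]
eef_rot: [3.14, -0.002, -3.055]
wrist_force: [0.2, 0.2, 0.4]
finger_gap: 29.4
```

Emit:
{"name": "arm_command", "arguments": {"rows": [0,0,-15,0,22,0,0,-8,0,22,0,0,0,0,37,0,0,0,0,37,0,0,40,0,37]}}

```text
clock: 27.1
eef_pos: [530.6, -257.8, 46.5]
eef_rot: [3.139, -0.004, -3.055]
wrist_force: [-0.1, -0.3, 0.4]
finger_gap: 37.2
```

Emit:
{"name": "arm_command", "arguments": {"rows": [0,0,60,0,40,0,0,50,0,46,-16,54,0,0,46,-16,54,0,0,46,-16,54,0,0,46]}}

```text
clock: 27.72
eef_pos: [483.3, -95.0, 158.6]
eef_rot: [-3.141, 0.001, -3.055]
wrist_force: [1.3, 1.1, 1.1]
finger_gap: 46.0
```

Emit:
{"name": "arm_command", "arguments": {"rows": [-17,54,0,0,46,-17,54,0,0,46,-17,55,0,0,46,-17,55,-10,0,46,0,0,0,0,46]}}

```text
clock: 28.35
eef_pos: [414.7, 124.2, 148.1]
eef_rot: [3.141, 0.0, -3.05]
wrist_force: [0.9, -0.4, -0.5]
finger_gap: 45.5
```

```bash
python3 - <<'E'
from h import *
s=manip.read_state(); print(s['eef_pos'],s['eef_rot'],s['finger_gap'])
for n in('wrist','scene'):
    c=snap(n,n+'12'); P=cloud(c)
    m=(P[...,2]>14)&(P[...,2]<40)&(P[...,0]>250)&(P[...,0]<600)&(P[...,1]>-130)&(P[...,1]<330)
    k,l,st,ce=cv2.connectedComponentsWithStats(m.astype(np.uint8))
    for i in range(1,k):
        if st[i,4]>25: q=P[l==i]; print(n,ce[i].round(),st[i,4],((q.min(0)+q.max(0))/2).round(1),(q.max(0)-q.min(0)).round())
E
```

```text
[414.70100297 124.22491345 148.08391767] [ 3.14129526e+00  2.51290434e-04 -3.04999884e+00] 45.53190754339046
wrist [432.  30.] 697 [267.7 201.2  26.5] [25. 19. 25.]
wrist [465. 175.] 928 [384.3 255.6  21.5] [29. 29. 15.]
wrist [317. 192.] 816 [413.2 120.   21.5] [29. 29. 15.]
wrist [534. 205.] 289 [407.7 326.9  21.7] [23.  6. 15.]
wrist [329. 324.] 2915 [556.5 147.9  27.2] [ 48. 103.  26.]
wrist [ 68. 328.] 531 [ 583. -127.   27.] [34.  6. 26.]
scene [269. 161.] 52 [270.4 200.8  26.4] [25. 16. 24.]
scene [312. 164.] 79 [389.4 257.9  21.7] [28. 28. 15.]
scene [297. 198.] 85 [415.7 122.2  22.1] [31. 30. 16.]
scene [347. 216.] 481 [568.4 139.3  26.3] [63. 85. 24.]
```

Emit:
{"name": "arm_command", "arguments": {"rows": [0,-3,-50,0,46,0,0,-50,0,46,0,0,-35,0,46,0,0,-12,0,46,0,0,-9,0,46]}}

```text
clock: 29.08
eef_pos: [416.8, 118.0, -7.7]
eef_rot: [3.142, 0.001, -3.056]
wrist_force: [-0.3, 0.2, 0.9]
finger_gap: 46.3
```

Emit:
{"name": "arm_command", "arguments": {"rows": [0,0,0,0,22,0,0,0,0,22,0,0,0,0,22,0,0,30,0,22,0,0,55,0,22]}}

```text
clock: 29.7
eef_pos: [414.8, 118.4, 77.2]
eef_rot: [-3.141, -0.003, -3.055]
wrist_force: [0.7, -0.2, -0.4]
finger_gap: 29.6
```

Emit:
{"name": "arm_command", "arguments": {"rows": [0,0,55,0,22,15,-54,20,0,22,15,-54,0,0,22,15,-54,0,0,22,15,-54,0,0,22]}}

```text
clock: 30.32
eef_pos: [476.1, -99.3, 152.5]
eef_rot: [-3.141, 0.001, -3.055]
wrist_force: [1.1, 0.0, -0.7]
finger_gap: 29.5
```

Emit:
{"name": "arm_command", "arguments": {"rows": [15,-54,0,0,22,15,-54,0,0,22,15,-54,0,0,22,15,-55,0,0,22,0,0,0,0,22]}}

```text
clock: 30.95
eef_pos: [535.6, -317.3, 151.1]
eef_rot: [3.141, -0.001, -3.058]
wrist_force: [-0.7, 0.6, -0.9]
finger_gap: 29.6
```

Emit:
{"name": "arm_command", "arguments": {"rows": [1,4,-45,0,22,0,0,-45,0,22,0,0,-40,0,22,0,0,-14,0,22,0,0,0,0,22]}}

```text
clock: 31.58
eef_pos: [537.0, -310.0, 8.3]
eef_rot: [3.141, -0.0, -3.054]
wrist_force: [0.1, -0.9, 0.1]
finger_gap: 29.1
```

Emit:
{"name": "arm_command", "arguments": {"rows": [0,0,0,0,37,0,0,0,0,37,0,0,40,0,37,0,0,60,0,40,0,0,50,0,46]}}

```text
clock: 32.2
eef_pos: [537.0, -310.6, 161.3]
eef_rot: [-3.14, 0.002, -3.055]
wrist_force: [0.3, 0.9, 0.2]
finger_gap: 45.1
```

Emit:
{"name": "arm_command", "arguments": {"rows": [-14,52,0,0,46,-14,52,0,0,46,-14,52,0,0,46,-14,52,0,0,46,-14,52,0,0,46]}}

```text
clock: 32.83
eef_pos: [466.4, -49.0, 158.9]
eef_rot: [-3.141, 0.002, -3.055]
wrist_force: [1.6, 1.2, -0.3]
finger_gap: 45.8
```

Emit:
{"name": "arm_command", "arguments": {"rows": [-14,52,0,0,46,-14,52,0,0,46,-14,52,0,0,46,-14,52,0,0,46,-14,52,0,0,46]}}

```text
clock: 33.45
eef_pos: [396.4, 211.2, 159.0]
eef_rot: [3.141, 0.002, -3.055]
wrist_force: [0.5, -0.2, 0.3]
finger_gap: 46.1
```

Emit:
{"name": "arm_command", "arguments": {"rows": [-10,51,0,0,46,0,0,0,0,46,0,0,0,0,46]}}

```text
clock: 33.83
eef_pos: [387.0, 260.2, 158.4]
eef_rot: [3.141, 0.001, -3.054]
wrist_force: [-0.6, -0.4, 0.3]
finger_gap: 46.1
```

```bash
python3 - <<'E'
from h import *
s=manip.read_state(); print(s['eef_pos'],s['eef_rot'],s['finger_gap'])
for n in('wrist','scene'):
    c=snap(n,n+'13'); P=cloud(c)
    m=(P[...,2]>14)&(P[...,2]<40)&(P[...,0]>250)&(P[...,0]<600)&(P[...,1]>-430)&(P[...,1]<360)
    k,l,st,ce=cv2.connectedComponentsWithStats(m.astype(np.uint8))
    for i in range(1,k):
        if st[i,4]>25: q=P[l==i]; print(n,ce[i].round(),st[i,4],((q.min(0)+q.max(0))/2).round(1),(q.max(0)-q.min(0)).round())
E
```

```text
[386.97332688 260.18384082 158.3581183 ] [ 3.14147487e+00  6.59595195e-04 -3.05443252e+00] 46.06906074631777
wrist [266.  52.] 460 [267.5 202.2  26.6] [25. 18. 25.]
wrist [317. 189.] 765 [384.3 256.1  21.8] [29. 29. 15.]
wrist [398. 218.] 767 [407.1 339.   21.4] [29. 29. 15.]
wrist [299. 336.] 1104 [553.  261.7  23.5] [ 18. 105.  19.]
scene [330. 149.] 77 [410.2 341.3  21.6] [29. 32. 14.]
scene [270. 160.] 55 [269.9 203.1  26.8] [23. 20. 21.]
scene [311. 164.] 75 [388.2 257.6  22.7] [28. 31. 16.]
scene [347. 216.] 477 [568.2 138.6  27.3] [63. 84. 24.]
scene [238. 324.] 892 [ 503.9 -271.6   27. ] [102. 264.  26.]
scene [274. 296.] 98 [ 517.8 -167.4   26.8] [49. 19. 25.]
scene [267. 311.] 141 [ 521.2 -205.8   17.5] [35. 34.  7.]
scene [258. 330.] 180 [ 532.1 -256.5   26.6] [30. 37. 25.]
scene [248. 352.] 194 [ 538.4 -309.8   26.7] [31. 34. 25.]
scene [213. 387.] 103 [ 523.  -411.1   26.9] [109.  16.  26.]
```

Emit:
{"name": "arm_command", "arguments": {"rows": [-1,-3,-50,0,46,0,0,-50,0,46,0,0,-45,0,46,0,0,-12,0,46,0,0,-9,0,46]}}

```text
clock: 34.55
eef_pos: [386.7, 257.4, -7.4]
eef_rot: [3.141, 0.001, -3.056]
wrist_force: [0.1, 0.1, -0.1]
finger_gap: 45.8
```

Emit:
{"name": "arm_command", "arguments": {"rows": [0,0,0,0,22,0,0,0,0,22,0,0,0,0,22,0,0,30,0,22,0,0,55,0,22]}}

```text
clock: 35.17
eef_pos: [385.0, 257.1, 77.2]
eef_rot: [-3.14, -0.003, -3.055]
wrist_force: [0.3, 0.3, -0.2]
finger_gap: 29.3
```

Emit:
{"name": "arm_command", "arguments": {"rows": [0,0,55,0,22,13,-52,20,0,22,13,-52,0,0,22,13,-52,0,0,22,13,-52,0,0,22]}}

```text
clock: 35.8
eef_pos: [438.1, 47.9, 152.7]
eef_rot: [-3.142, 0.001, -3.054]
wrist_force: [0.3, -0.2, -0.4]
finger_gap: 29.4
```

Emit:
{"name": "arm_command", "arguments": {"rows": [13,-52,0,0,22,13,-52,0,0,22,13,-52,0,0,22,13,-52,0,0,22,13,-52,0,0,22]}}

```text
clock: 36.42
eef_pos: [503.1, -212.3, 152.5]
eef_rot: [-3.141, 0.001, -3.055]
wrist_force: [0.1, 0.9, -0.5]
finger_gap: 29.1
```

Emit:
{"name": "arm_command", "arguments": {"rows": [13,-52,0,0,22,13,-52,0,0,22,12,-48,0,0,22,0,0,0,0,22,0,0,0,0,22]}}

```text
clock: 37.05
eef_pos: [540.7, -361.8, 152.0]
eef_rot: [3.141, -0.0, -3.055]
wrist_force: [-0.1, 0.3, -0.0]
finger_gap: 29.5
```

Emit:
{"name": "arm_command", "arguments": {"rows": [0,-2,-45,0,22,0,0,-45,0,22,0,0,-40,0,22,0,0,-14,0,22,0,0,0,0,22]}}

```text
clock: 37.67
eef_pos: [541.1, -363.9, 8.5]
eef_rot: [3.142, -0.0, -3.054]
wrist_force: [0.8, -0.7, 0.4]
finger_gap: 29.3
```

Emit:
{"name": "arm_command", "arguments": {"rows": [0,0,0,0,37,0,0,0,0,37,0,0,40,0,37,0,0,60,0,40,0,0,60,0,40]}}

```text
clock: 38.3
eef_pos: [540.8, -364.4, 170.7]
eef_rot: [-3.141, 0.001, -3.055]
wrist_force: [0.2, 0.1, 0.7]
finger_gap: 39.7
```

Emit:
{"name": "arm_command", "arguments": {"rows": [0,50,40,0,40,0,58,20,0,40,0,58,20,0,40,5,58,20,0,40,5,58,0,0,40]}}

```text
clock: 38.92
eef_pos: [551.1, -81.9, 269.7]
eef_rot: [-3.14, 0.004, -3.055]
wrist_force: [0.6, 0.0, -0.1]
finger_gap: 40.2
```

Emit:
{"name": "arm_command", "arguments": {"rows": [5,58,0,0,40,5,58,0,0,40,5,58,0,0,40,5,40,0,0,40,0,0,0,0,40]}}

```text
clock: 39.55
eef_pos: [570.7, 132.7, 267.5]
eef_rot: [3.141, 0.001, -3.052]
wrist_force: [-0.2, -0.1, 0.0]
finger_gap: 40.0
```

```bash
python3 - <<'E'
from h import *
s=manip.read_state(); print(s['eef_pos'],s['eef_rot'],s['finger_gap'])
for n in('wrist','scene','top'):
    c=snap(n,n+'14'); P=cloud(c)
    m=(P[...,2]>205)&(P[...,2]<218)&(P[...,0]>560)&(P[...,0]<640)&(P[...,1]>110)&(P[...,1]<250)
    q=P[m]; 
    if m.sum()>15: print(n,'handle',m.sum(),cv2.minEnclosingCircle(q[:,:2].astype(np.float32)),np.median(q[:,2]))
    m=(abs(P[...,2]-163)<5)&(P[...,0]>350)&(P[...,0]<740)&(P[...,1]>60)&(P[...,1]<280)
    q=P[m]; 
    if len(q): print(n,'wheel',cv2.minEnclosingCircle(q[:,:2].astype(np.float32)))
    m=(P[...,2]>14)&(P[...,2]<40)&(P[...,0]>250)&(P[...,0]<600)&(P[...,1]>-430)&(P[...,1]<360)
    k,l,st,ce=cv2.connectedComponentsWithStats(m.astype(np.uint8))
    for i in range(1,k):
        if st[i,4]>25: q=P[l==i]; print(n,ce[i].round(),st[i,4],((q.min(0)+q.max(0))/2).round(1),(q.max(0)-q.min(0)).round())
E
```

```text
[570.68286945 132.69457396 267.51216252] [ 3.14134264e+00  8.09468861e-04 -3.05152333e+00] 40.02923169236655
wrist handle 631 ((596.7786254882812, 149.23329162597656), 11.676246643066406) 211.41910698729816
wrist wheel ((631.4428100585938, 193.74740600585938), 103.81420135498047)
wrist [510.  49.] 680 [408.3 338.5  21.9] [29. 29. 16.]
wrist [ 96. 106.] 1869 [ 521.1 -137.6   27. ] [158.  27.  26.]
wrist [27. 48.] 201 [ 457.9 -216.    27.5] [ 7. 81. 25.]
wrist [ 6. 69.] 292 [ 482.7 -252.    24.5] [25. 18. 21.]
wrist [65. 88.] 35 [ 498.2 -171.4   35.9] [15.  4.  3.]
wrist [ 47. 104.] 700 [ 518.9 -207.3   17.9] [35. 36.  8.]
wrist [  9. 109.] 538 [ 529.  -252.8   26.6] [34. 23. 25.]
wrist [ 67. 103.] 40 [ 515.4 -177.1   26.7] [14.  6.  4.]
wrist [ 70. 118.] 35 [ 532.4 -168.3   35.6] [15.  4.  5.]
scene handle 55 ((599.4844970703125, 150.06045532226562), 11.413675308227539) 210.05046203957522
scene wheel ((628.6425170898438, 190.9950714111328), 104.44197845458984)
scene [331. 149.] 74 [411.  340.7  23.2] [28. 32. 17.]
scene [270. 160.] 59 [271.8 204.9  26.7] [23. 20. 25.]
scene [346. 216.
[... 456 characters left out ...]
.]
scene [214. 387.] 99 [ 523.  -411.1   27.1] [109.  16.  25.]
top wheel ((610.08740234375, 237.3466033935547), 61.07213592529297)
top [486. 184.] 155 [ 540.8 -403.4   26.8] [117.  12.  26.]
top [249. 181.] 58 [574.2 285.4  27. ] [48. 61. 25.]
top [397. 194.] 73 [ 515.5 -141.2   27. ] [119.  10.  26.]
top [453. 187.] 124 [ 538.4 -307.2   27. ] [40. 30. 26.]
top [471. 185.] 124 [ 539.6 -362.3   27.1] [34. 37. 26.]
top [405. 194.] 67 [ 518.2 -166.7   26.4] [55. 19. 25.]
top [435. 190.] 110 [ 527.1 -254.5   26.9] [33. 31. 26.]
top [418. 193.] 104 [ 518.4 -204.    20.1] [34. 34. 11.]
top [450. 204.] 234 [ 486.5 -292.5   26.7] [ 33. 105.  25.]
top [233. 234.] 88 [407.7 341.9  23.3] [26. 29. 18.]
```

All three caps, nut, spacer and bracket are in the drawer. The handle is at about (597,149.5), wheel at -2.19 rad. I'll grip the sleeve with the jaws tangential and turn the gripper along with it.

Emit:
{"name": "arm_command", "arguments": {"rows": [9,6,0,8.1,44,9,6,0,8.1,44,8.3,4.8,0,8.1,44,0,0,-30,0,44,0,0,-25,0,44], "newtons": 25}}

```text
clock: 40.33
eef_pos: [597.3, 145.6, 211.4]
eef_rot: [-3.141, 0.0, -2.632]
wrist_force: [-0.1, -1.1, -0.4]
finger_gap: 44.0
```

Emit:
{"name": "arm_command", "arguments": {"rows": [0,0,0,0,44,0,0,-30,0,44,0,0,-22,0,44,0,0,0,0,44]}}

```text
clock: 40.83
eef_pos: [597.1, 146.4, 160.2]
eef_rot: [3.141, -0.001, -2.632]
wrist_force: [-0.3, 0.1, 1.6]
finger_gap: 43.8
```

Emit:
{"name": "arm_command", "arguments": {"rows": [0,0,0,0,18,0,0,0,0,18,0,0,0,0,18,0,0,0,0,18]}}

```text
clock: 41.32
eef_pos: [597.5, 147.8, 161.6]
eef_rot: [3.141, 0.002, -2.63]
wrist_force: [-3.4, 4.2, 6.7]
finger_gap: 23.5
```

```bash
python3 - <<'E'
from h import *
s=manip.read_state(); p=s['eef_pos']; print(p,np.degrees(s['eef_rot'][2]),s['finger_gap'],s['wrist_force'],s['moment'])
C=np.array([646.3,177.3]); print('r,ang',np.hypot(*(p[:2]-C)),np.degrees(np.arctan2(*(p[:2]-C)[::-1]))%360)
a=np.radians(209.5-np.arange(0,137,6.0)); X=np.c_[np.cos(a),np.sin(a)]*55
print(np.diff(X,axis=0).round(1).tolist())
E
```

```text
[597.46911896 147.75794547 161.5885758 ] -150.7082002801024 23.45236874029133 [-3.42425011  4.2429547   6.66995469] [0.80518252 0.61198231 0.04124092]
r,ang 57.0717787383879 211.17339834464093
[[-2.6, 5.2], [-2.0, 5.4], [-1.4, 5.6], [-0.9, 5.7], [-0.3, 5.8], [0.4, 5.7], [1.0, 5.7], [1.5, 5.5], [2.1, 5.4], [2.7, 5.1], [3.2, 4.8], [3.7, 4.4], [4.1, 4.0], [4.5, 3.6], [4.9, 3.1], [5.2, 2.6], [5.4, 2.0], [5.6, 1.4], [5.7, 0.9], [5.8, 0.3], [5.7, -0.4], [5.7, -1.0]]
```

Emit:
{"name": "arm_command", "arguments": {"rows": [-2.6,5.2,0,-6,18,-2,5.4,0,-6,18,-1.4,5.6,0,-6,18,-0.9,5.7,0,-6,18,-0.3,5.8,0,-6,18]}}

```text
clock: 41.95
eef_pos: [590.0, 174.2, 161.6]
eef_rot: [-3.141, 0.001, 3.125]
wrist_force: [-6.6, -5.4, 8.8]
finger_gap: 23.1
```

Emit:
{"name": "arm_command", "arguments": {"rows": [0.4,5.7,0,-6,18,1,5.7,0,-6,18,1.5,5.5,0,-6,18,2.1,5.4,0,-6,18,0,0,0,0,18]}}

```text
clock: 42.58
eef_pos: [594.2, 197.6, 161.6]
eef_rot: [-3.141, -0.001, 2.709]
wrist_force: [-13.0, 0.8, 10.3]
finger_gap: 23.6
```

```bash
python3 - <<'E'
from h import *
s=manip.read_state(); p=s['eef_pos']; print(p,np.degrees(s['eef_rot'][2]),s['finger_gap'],s['wrist_force'])
C=np.array([646.3,177.3]); print('r,ang',np.hypot(*(p[:2]-C)),np.degrees(np.arctan2(*(p[:2]-C)[::-1]))%360)
E
```

```text
[594.16464617 197.61654745 161.56859806] 155.21471148772 23.598463381215577 [-12.98373185   0.78345284  10.27640045]
r,ang 55.95406347362207 158.7097097710865
```

Emit:
{"name": "arm_command", "arguments": {"rows": [1.5,5.6,0,-6,18,2.9,5,0,-6,18,3.4,4.6,0,-6,18,3.9,4.3,0,-6,18,0,0,0,0,18]}}

```text
clock: 43.2
eef_pos: [606.7, 216.6, 161.6]
eef_rot: [3.141, 0.001, 2.29]
wrist_force: [-6.6, -1.1, 9.1]
finger_gap: 23.5
```

Emit:
{"name": "arm_command", "arguments": {"rows": [4.3,3.8,0,-6,18,4.7,3.4,0,-6,18,5,2.8,0,-6,18,5.3,2.3,0,-6,18,0,0,0,0,18]}}

```text
clock: 43.82
eef_pos: [626.0, 229.2, 161.6]
eef_rot: [3.141, -0.0, 1.871]
wrist_force: [-5.6, 0.3, 6.7]
finger_gap: 23.8
```

```bash
python3 - <<'E'
from h import *
s=manip.read_state(); p=s['eef_pos']; print(p,np.degrees(s['eef_rot'][2]),s['finger_gap'],s['wrist_force'])
C=np.array([646.3,177.3]); print('r,ang',np.hypot(*(p[:2]-C)),np.degrees(np.arctan2(*(p[:2]-C)[::-1]))%360)
E
```

```text
[626.04572391 229.20265361 161.61176751] 107.19630460856723 23.783811035598053 [-5.55160941  0.3127382   6.7429429 ]
r,ang 55.71464037343316 111.31751182332648
```

Emit:
{"name": "arm_command", "arguments": {"rows": [5.5,1.8,0,-6,18,5.6,1.2,0,-6,18,5.7,0.6,0,-6,18,5.8,0,0,-6,18,0,0,0,0,18]}}

```text
clock: 44.45
eef_pos: [649.2, 233.0, 161.6]
eef_rot: [3.14, -0.001, 1.452]
wrist_force: [-0.5, 2.4, 5.0]
finger_gap: 23.8
```

Emit:
{"name": "arm_command", "arguments": {"rows": [3,-0.2,0,-3,18,2.8,-0.4,0,-3,18,2.8,-0.5,0,-3,18,2.8,-0.6,0,-3,18,0,0,0,0,18]}}

```text
clock: 45.08
eef_pos: [660.5, 231.4, 161.6]
eef_rot: [3.14, -0.002, 1.243]
wrist_force: [1.5, 3.1, 5.6]
finger_gap: 23.2
```

```bash
python3 - <<'E'
from h import *
s=manip.read_state(); p=s['eef_pos']; print(p,np.degrees(s['eef_rot'][2]),s['finger_gap'],s['wrist_force'])
C=np.array([646.3,177.3]); print('r,ang',np.hypot(*(p[:2]-C)),np.degrees(np.arctan2(*(p[:2]-C)[::-1]))%360)
c=snap('wrist','w15'); P=cloud(c); t=snap('scene','s15')
cv2.imwrite('pics/p15.png',np.hstack([cv2.resize(c['image'][100:350,170:470],(400,334)),cv2.resize(t['image'][125:220,330:444],(400,334),interpolation=cv2.INTER_CUBIC)]))
E
```

```text
[660.54887505 231.37070071 161.63758395] 71.24443725728895 23.238326724700052 [1.53725041 3.05077309 5.61968814]
r,ang 55.91664435598122 75.2368730161686
```

View pics/p15.png

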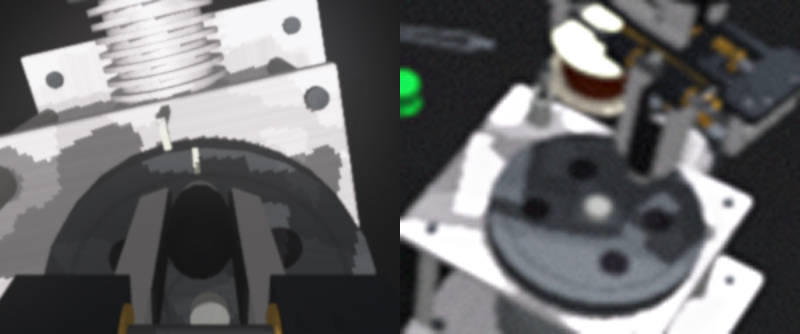

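Wrist crop: the white rim mark at (195,160) lies just to the clockwise side of the pointer at (165,135), so the wheel is past top dead centre. I'll let go and lift.

Emit:
{"name": "arm_command", "arguments": {"rows": [0,0,0,0,30,0,0,0,0,40,0,0,0,0,44,0,0,0,0,44,0,0,0,0,44]}}

```text
clock: 45.8
eef_pos: [659.9, 230.8, 159.9]
eef_rot: [-3.141, 0.0, 1.244]
wrist_force: [-0.5, 0.0, 0.6]
finger_gap: 43.9
```

Emit:
{"name": "arm_command", "arguments": {"rows": [0,0,25,0,44,0,0,35,0,44,0,0,50,0,44,-20,-30,20,0,44,0,0,0,0,44]}}

```text
clock: 46.42
eef_pos: [639.9, 199.7, 292.8]
eef_rot: [3.138, -0.002, 1.243]
wrist_force: [0.8, 1.0, -0.4]
finger_gap: 44.1
```

```bash
python3 - <<'E'
from h import *
print(manip.read_state()['eef_pos'])
for k in range(2):
    c=snap('wrist','w16%d'%k); P=cloud(c)
    m=(P[...,2]>203)&(P[...,2]<218)&(P[...,0]>570)&(P[...,0]<720)&(P[...,1]>110)&(P[...,1]<250)
    q=P[m]; (x,y),r=cv2.minEnclosingCircle(q[:,:2].astype(np.float32)); print('handle',m.sum(),x,y,r)
    h=np.array([x,y]);
    m=(abs(P[...,2]-171.5)<3)&(np.hypot(P[...,0]-646,P[...,1]-177)<25); 
    if m.sum()>30: q=P[m]; (ax,ay),r=cv2.minEnclosingCircle(q[:,:2].astype(np.float32)); print('axis',ax,ay,r)
    d=h-[646.3,177.3]; print('angle',np.degrees(np.arctan2(d[1],d[0])), 'j',np.radians(83.8)-np.arctan2(d[1],d[0]))
m=(P[...,2]>155)&(P[...,2]<170)&(np.hypot(P[...,0]-646.3,P[...,1]-177.3)>82)&(np.hypot(P[...,0]-646.3,P[...,1]-177.3)<98)&(P[...,1]>245)
q=P[m]; q=q[abs(q[:,0]-656)<12]; print('pointer',len(q),q.mean(0))
E
```

```text
[639.94236925 199.66531382 292.76763511]
handle 658 659.8557739257812 228.35464477539062 11.885566711425781
axis 646.498291015625 175.07028198242188 9.252885818481445
angle 75.1302054024097 j 0.15131646119956765
handle 673 659.8274536132812 228.42819213867188 11.9361572265625
axis 646.4810180664062 174.8408660888672 9.15511417388916
angle 75.18030600273951 j 0.15044204076658652
pointer 53 [656.2627765  265.24111003 166.67076977]
```

Released. The handle stayed put at j ≈ 0.14–0.15 rad, with no drift between two readings. Now closing the drawer via its pull.

Emit:
{"name": "arm_command", "arguments": {"rows": [-23.5,-48.4,0,2.4,0,-23.5,-48.4,0,2.4,0,-23.5,-48.4,0,2.4,0,-23.5,-48.4,0,2.4,0,-23.5,-48.4,0,2.4,0]}}

```text
clock: 47.15
eef_pos: [521.8, -42.1, 288.9]
eef_rot: [-3.14, -0.0, 1.455]
wrist_force: [0.0, -0.9, 1.2]
finger_gap: 0.9
```

Emit:
{"name": "arm_command", "arguments": {"rows": [-23.5,-48.4,0,2.4,0,-23.5,-48.4,0,2.4,0,-23.5,-48.4,0,2.4,0,-23.5,-48.4,0,2.4,0,-23.5,-48.4,0,2,0]}}

```text
clock: 47.78
eef_pos: [404.4, -284.4, 289.0]
eef_rot: [-3.14, -0.001, 1.658]
wrist_force: [0.6, -0.5, -0.6]
finger_gap: 0.0
```

Emit:
{"name": "arm_command", "arguments": {"rows": [0,0,-60,0,0,0,0,-60,0,0,0,0,0,0,0]}}

```text
clock: 48.15
eef_pos: [403.7, -281.7, 166.3]
eef_rot: [-3.135, -0.006, 1.656]
wrist_force: [-0.2, 0.2, 0.9]
finger_gap: 0.4
```

```bash
python3 - <<'E'
from h import *
s=manip.read_state(); print(s['eef_pos'],np.degrees(s['eef_rot'][2]),s['finger_gap'])
for n in('wrist','scene','top'):
    c=snap(n,n+'17'); P=cloud(c)
    for lo,hi,x0,x1 in((66,78,405,448),(89,98,435,480)):
        m=(P[...,2]>lo)&(P[...,2]<hi)&(P[...,0]>x0)&(P[...,0]<x1)&(P[...,1]>-420)&(P[...,1]<-130)
        q=P[m]
        if len(q)>20: print(n,lo,len(q),[np.round(v,1) for v in cv2.minAreaRect(q[:,:2].astype(np.float32))],np.percentile(q[:,2],95).round(1))
E
```

```text
[ 403.66562961 -281.74020837  166.30774791] 94.88832193876932 0.38711113293852467
wrist 66 1895 [array([ 435.9, -240.9]), array([193.9,  24.2]), np.float64(90.0)] 75.0
wrist 89 3984 [array([ 456.3, -254. ]), array([ 10.8, 221.9]), np.float64(4.9)] 97.0
scene 66 223 [array([ 438.2, -281.4]), array([ 17.8, 106.9]), np.float64(4.3)] 74.8
scene 89 609 [array([ 460.7, -279.8]), array([ 11.4, 279.1]), np.float64(4.9)] 96.5
top 66 162 [array([ 435.8, -234. ]), array([186.9,  23. ]), np.float64(88.6)] 76.9
top 89 228 [array([ 455.3, -241.7]), array([ 10.4, 205.5]), np.float64(4.7)] 97.5
```

Emit:
{"name": "arm_command", "arguments": {"rows": [0,-1,-50,0,0,0,0,-50,0,0,0,0,-28,0,0,0,0,0,0,0]}}

```text
clock: 48.8
eef_pos: [405.5, -284.3, 42.5]
eef_rot: [-3.141, -0.0, 1.656]
wrist_force: [-0.1, 0.3, 0.4]
finger_gap: 0.3
```

Emit:
{"name": "arm_command", "arguments": {"rows": [6,0.5,0,0,0,6,0.5,0,0,0,10,0.8,0,0,0,12,1,0,0,0,12,1,0,0,0]}}

```text
clock: 49.42
eef_pos: [451.9, -280.2, 42.1]
eef_rot: [3.142, 0.0, 1.656]
wrist_force: [-2.0, -0.6, 1.7]
finger_gap: 0.6
```

Emit:
{"name": "arm_command", "arguments": {"rows": [14,1.2,0,0,0,14,1.2,0,0,0,14,1.2,0,0,0,14,1.2,0,0,0,12,1,0,0,0]}}

```text
clock: 50.05
eef_pos: [519.8, -274.4, 41.9]
eef_rot: [-3.141, -0.0, 1.656]
wrist_force: [-1.9, 0.4, 0.5]
finger_gap: 0.1
```

Emit:
{"name": "arm_command", "arguments": {"rows": [8,0.7,0,0,0,6,0.5,0,0,0,4,0.3,0,0,0,3,0.3,0,0,0,0,0,0,0,0]}}

```text
clock: 50.68
eef_pos: [540.2, -272.8, 42.0]
eef_rot: [3.141, 0.0, 1.656]
wrist_force: [0.7, 0.3, -0.2]
finger_gap: 0.8
```

```bash
cat > dr.py <<'E'
from h import *
s=manip.read_state(); print(s['eef_pos'],s['wrist_force'])
c=snap('scene','sd'); P=cloud(c)
for lo,hi,x0,x1 in((89,97,540,596),(66,78,530,580)):
    m=(P[...,2]>lo)&(P[...,2]<hi)&(P[...,0]>x0)&(P[...,0]<x1)&(P[...,1]>-440)&(P[...,1]<-100)
    q=P[m]
    if len(q)>20: print(lo,len(q),[np.round(v,1) for v in cv2.minAreaRect(q[:,:2].astype(np.float32))])
E
python3 dr.py
```

```text
[ 540.21273382 -272.76500451   41.9772519 ] [ 0.67563014  0.32549903 -0.23820287]
89 54 [array([ 572.5, -267. ]), array([ 45.8, 285.8]), np.float64(0.4)]
66 219 [array([ 552.2, -272.2]), array([ 41. , 105.3]), np.float64(6.5)]
```

Emit:
{"name": "arm_command", "arguments": {"rows": [2,0.2,0,0,0,2,0.2,0,0,0,0,0,0,0,0]}}

```text
clock: 51.1
eef_pos: [541.7, -272.6, 41.9]
eef_rot: [-3.136, -0.001, 1.656]
wrist_force: [-19.7, -0.1, 10.7]
finger_gap: 0.4
```

Emit:
{"name": "arm_command", "arguments": {"rows": [1.5,0.1,0,0,0,0,0,0,0,0]}}

```text
clock: 51.35
eef_pos: [541.8, -272.6, 41.9]
eef_rot: [-3.133, -0.002, 1.655]
wrist_force: [-30.8, -0.4, 16.6]
finger_gap: 0.0
```

Emit:
{"name": "arm_command", "arguments": {"rows": [1,0.1,0,0,0,0,0,0,0,0]}}

```text
clock: 51.6
eef_pos: [541.8, -272.6, 41.9]
eef_rot: [-3.131, -0.003, 1.655]
wrist_force: [-39.0, -0.4, 21.5]
finger_gap: 0.3
```

Hard stop reached (force rises, no travel): the drawer is home. Backing off.

Emit:
{"name": "arm_command", "arguments": {"rows": [-6,-0.5,0,0,0,-20,-1.7,0,0,0,-50,-4,0,0,0,-40,0,40,0,0,-40,0,45,0,0]}}

```text
clock: 52.22
eef_pos: [389.1, -278.1, 127.7]
eef_rot: [-3.141, -0.001, 1.656]
wrist_force: [0.1, -0.3, 0.3]
finger_gap: 0.5
```

Emit:
{"name": "arm_command", "arguments": {"rows": [0,0,60,0,0,0,-40,40,0,0,0,-40,40,0,0,0,0,0,0,0,0,0,0,0,0]}}

```text
clock: 52.85
eef_pos: [390.3, -357.8, 266.0]
eef_rot: [-3.141, -0.001, 1.656]
wrist_force: [-0.4, -0.1, 0.4]
finger_gap: -0.2
```

```bash
python3 dr.py; python3 - <<'E'
from h import *
c=snap('top','t18'); s=load('sd')
cv2.imwrite('pics/p18.png',np.hstack([cv2.resize(c['image'][20:340,130:560],(400,298)),cv2.resize(s['image'][100:400,180:440],(346,400))[51:349]]))
P=cloud(c)
m=(P[...,2]>203)&(P[...,2]<218)&(P[...,0]>570)&(P[...,0]<720)&(P[...,1]>110)&(P[...,1]<245); q=P[m]
(x,y),r=cv2.minEnclosingCircle(q[:,:2].astype(np.float32)); print('handle',x,y,r,'j',np.radians(83.8)-np.arctan2(y-177.6,x-646))
E
```

```text
[ 390.34037161 -357.81542077  266.00893852] [-0.42860601 -0.07511769  0.43371489]
89 66 [array([ 584.2, -258.2]), array([ 22.9, 271.2]), np.float64(0.2)]
66 253 [array([ 564.7, -271.3]), array([ 19.6, 106.3]), np.float64(5.1)]
handle 658.5164794921875 231.15261840820312 12.052586555480957 j 0.12139104989217886
```

View pics/p18.png

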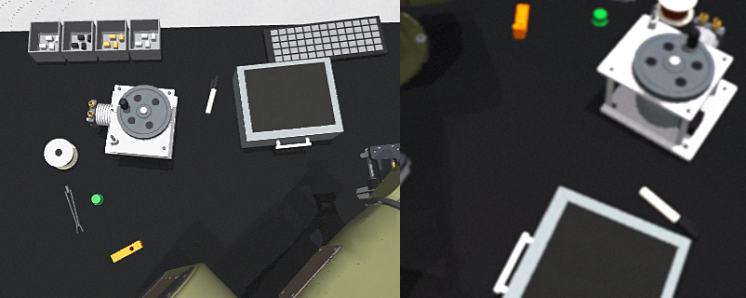

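The drawer is shut: the pull moved 127 mm in the scene view. No grey cap is left on the bench, and the pen, tweezers, bobbin and look-alikes are in place. The wheel stands at about 0.13 rad. Handing in.

```bash
python3 -c "
from cell import manip
print(manip.sign_off())"
```

```text
the job is handed in; nothing more can be done
None
```

I did the whole job and handed it in at about 53 s on the robot's clock; the hand-in returned no verdict.

- **Transit lock:** I took the wing nut, spacer and bracket off the stud one at a time, in that order, and put each in the drawer.
- **Caps:** I put all three grey caps that were there in the drawer; none was left on the bench.
- **Flywheel:** I turned it clockwise through compression by holding the handle the whole way, then let go. It stayed put, at about 0.12 to 0.15 rad past top dead centre depending on the camera.
- **Drawer:** I pushed it to its hard stop. The pull moved 127 mm in the scene camera, which matches my estimate of how far open it was. I did not measure the last 2 mm directly; wrist force at the stop reached about 39 N along the push (about 45 N in all).
- **Left alone:** The pen, tweezers, bobbin, green cap and orange bracket look untouched in the final pictures. I judged this by eye.

**What disagreed with the text:** the fingertips measured about 14 mm above the reported tool point, where the text puts them 11 mm ahead of it. Because of this, two tries at the spacer closed above it without disturbing it. After that I used the measured offset, and every grasp held.

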